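# Unmould the soap and close the tub

## Task

Unmould the soap: first slide every blue divider straight up out of its grooves in the wooden mould and put them all in the grey wash tray, then lift all the soap bars out of the mould and stand them upright on the floor of the white tub. Finally put the wooden lid on the tub so that it sits level and fully seated on the rim, and do not knock over the glass jar or the yellow measuring cup.

Things in the scene. Friction and masses are not known exactly. Their poses are not given: they have to be found in the camera images.
- mould: Fixed wooden open trough, 166 long (x) x 97 wide (y) x 45 high, floor 5 thick. Origin: centre of underside. Four pairs of upright grooves 8 wide in the long walls at x = -69, -23, 23, 69 hold dividers standing on the floor; between them three cavities centred at x = -46, 0, 46, each 65 wide in y, hold one soap bar each. Some grooves and cavities may be empty.
- divider1: Blue plastic plate, 60 g, 5 thick (x), 130 high (z): lower part 80 wide (y) x 80 high, above it a grip tab 44 wide x 50 high. Origin: mid-height, 65 below the top edge. Starts standing in a mould groove, top 135 above the table, 46 from the next; loose in the groove (1.5 each side), comes out straight up. 3 or 4 of the four are present (others None).
- divider2: Blue plastic plate, 60 g, 5 thick (x), 130 high (z): lower part 80 wide (y) x 80 high, above it a grip tab 44 wide x 50 high. Origin: mid-height, 65 below the top edge. Starts standing in a mould groove, top 135 above the table, 46 from the next; loose in the groove (1.5 each side), comes out straight up. 3 or 4 of the four are present (others None).
- divider3: Blue plastic plate, 60 g, 5 thick (x), 130 high (z): lower part 80 wide (y) x 80 high, above it a grip tab 44 wide x 50 high. Origin: mid-height, 65 below the top edge. Starts standing in a mould groove, top 135 above the table, 46 from the next; loose in the groove (1.5 each side), comes out straight up. 3 or 4 of the four are present (others None).
- divider4: Blue plastic plate, 60 g, 5 thick (x), 130 high (z): lower part 80 wide (y) x 80 high, above it a grip tab 44 wide x 50 high. Origin: mid-height, 65 below the top edge. Starts standing in a mould groove, top 135 above the table, 46 from the next; loose in the groove (1.5 each side), comes out straight up. 3 or 4 of the four are present (others None).
- bar1: Rigid soap bar, 34 thick (x) x 60 wide (y) x 70 high (z), pink-mauve, 150 g. Origin: centre of its underside. Starts upright in a cavity on the mould floor, its top 30 above the mould walls. 2 or 3 of the three are present (others None).
- bar2: Rigid soap bar, 34 thick (x) x 60 wide (y) x 70 high (z), green, 150 g. Origin: centre of its underside. Starts upright in a cavity on the mould floor, its top 30 above the mould walls. 2 or 3 of the three are present (others None).
- bar3: Rigid soap bar, 34 thick (x) x 60 wide (y) x 70 high (z), honey yellow, 150 g. Origin: centre of its underside. Starts upright in a cavity on the mould floor, its top 30 above the mould walls. 2 or 3 of the three are present (others None).
- tub: Fixed white round tub, open, 90 high; outside radius 90 at the foot and 96 at the rim, wall 5, inner floor 5 above the table (inner radius about 85 at the floor). Origin: centre of its underside. It holds three bars standing side by side, for instance 50 apart.
- lid: Loose round wooden lid for the tub, 250 g, lying right way up: flange disc radius 100, 7 thick, over a plug of radius 84, 8 high; dark knob, diameter 30, 30 high on top. Origin: centre of the plug's underside; the knob spans 15 to 45 above it. Seated, the plug is inside the rim, the flange lies on the rim and the origin is 82 above the table.
- tray: Grey open wash tray, loose on the table, outside 260 (its x) x 180 (its y) x 50 high, wall 5, floor 5. Origin: centre of its underside. 600 g.
- jar: Bystander: closed glass jar, radius 30, 85 high, standing. Origin: underside centre.
- measuring_cup: Bystander: yellow measuring cup, radius 36, 75 high, standing. Origin: underside centre.
There are look-alikes about, which are no part of the job. Leave any pink look-alike of the divider1 alone.

How it is judged:
On the way, in this order (a step that is already met when the one before it is completed fails the run):
1. every divider lies in the wash tray (x of divider1 in the frame of tray between -0.125 and 0.125 m and y of divider1 in the frame of tray between -0.085 and 0.085 m and z of divider1 in the frame of tray between 0 and 0.075 m and x of divider2 in the frame of tray between -0.125 and 0.125 m and y of divider2 in the frame of tray between -0.085 and 0.085 m and z of divider2 in the frame of tray between 0 and 0.075 m and x of divider3 in the frame of tray between -0.125 and 0.125 m and y of divider3 in the frame of tray between -0.085 and 0.085 m and z of divider3 in the frame of tray between 0 and 0.075 m and x of divider4 in the frame of tray between -0.125 and 0.125 m and y of divider4 in the frame of tray between -0.085 and 0.085 m and z of divider4 in the frame of tray between 0 and 0.075 m), for 0.2 s.
2. every soap bar stands upright in the tub (horizontal distance between each of bar1, bar2, bar3 and tub below 0.075 m and z of bar1 in the frame of tub between 0 and 0.015 m and angle between each of bar1, bar2, bar3's own z axis and vertical below 0.2 rad and z of bar2 in the frame of tub between 0 and 0.015 m and z of bar3 in the frame of tub between 0 and 0.015 m), for 0.2 s.
At the end, for the whole second after the job is handed in: Every divider's centre is within the tray, under 75 mm above its underside; every bar stands on the tub's floor (underside below 15 mm) within 0.2 rad of upright; the lid is centred on the tub within 10 mm, seated on the rim, level within 0.04 rad; all at rest (all of step 1 and all of step 2 and horizontal distance between lid and tub below 0.01 m and z of lid in the frame of tub between 0.078 and 0.087 m and angle between lid's own z axis and vertical below 0.04 rad and linear speed of each of divider1, divider2, divider3, divider4, bar1, bar2, bar3, lid below 0.02 m/s); the robot touches nothing.
It fails at once if the jar or the measuring cup is knocked over (angle between any of jar, measuring_cup's own z axis and vertical above 0.6 rad).
Of divider1, divider2, divider3, divider4 only 3 to 4 are there at a start; the rules pass over those that are not, and their reading is None.
Of bar1, bar2, bar3 only 2 to 3 are there at a start; the rules pass over those that are not, and their reading is None.
At some moment in a run one of lid, tray may be knocked a few centimetres aside while the robot is not near it.
It also fails if it takes over 210 s, if anything falls off the work surface, if the arm or the gripper's body presses on something with over 40 N, if the wrist force passes 120 N, or if a joint passes its speed limit or range.

## Robot

A 6-joint arm with a two-finger parallel gripper is mounted at the origin on the work surface. World frame = base frame: x ahead of the robot, y to its left, z up, the work surface at z = 0. Lengths are in m, angles in rad, forces in N, time in s.
With the tool pointing down it reaches from about 0.35 to 0.925 m from the base axis. Payload 6.4 kg.
Tool frame: the origin (TCP) lies midway between the tips of the shut fingers; the grasp point (between the pads) lies 19 mm behind it; z points along the fingers, y is the line along which they close (so a half turn about z gives the same grasp; the last joint's range is limited). The gripper opens to 94 mm and grips with 3 to 60 N. Pads are 16 mm wide; open, the fingers measure 119 mm over their backs; the gripper's body (75 mm by 177 mm) begins 78 mm behind the grasp point.
Start: joints at [-1.468, 0.245, 1.558, -0, 1.339, -0.174], TCP at [0.178, -0.625, 0.205] pointing down, gripper open.
Joint ranges: [-3.13, 3.13], [-1.02, 2.26], [0.13, 2.54], [-0.95, 4.09], [0.21, 2.88], [-2.74, 2.74]. Speed limits (rad/s): [2.57, 2.57, 3.14, 3.14, 3.14, 3.14].

## Interface

Orientations are given as a rotation vector (axis times angle).
In Python, from bench import readout, vision, job_done gives the robot as it stands.
- The arm moves only by the shell command python3 -m handwheel 'ROWS' [OPENING] [FORCE]. ROWS is JSON, a list of rows, each a list of 6 numbers: the shift along the tool's x, y, z as a fraction of full scale, then the turn, a rotation vector about the tool's x, y, z as a fraction of full scale. A call has exactly 10 rows; each row is the pose to reach, as a shift and turn from the pose commanded when the call began, along the tool's axes at that moment, turning the shorter way round; what a row does not reach only later rows make up. Full scale, the value 1, is 25 cm for a shift and 360 degrees for a turn. A row lasts 1/12 s, in which the tool goes at most 41.7 mm and 7.16 degrees, less where a joint would pass 70% of its speed; a pose out of reach is approached as far as the arm can. A call with a number of a shift or a turn outside -1 to 1 is refused whole. A call with a gripper value outside its range is refused whole. OPENING is the opening, from 0 (shut) to 1 (fully open), set as the call begins (- or left out, the last holds). The fingers move at their own pace and stop on an object; FORCE is the grip in N (left out, the last holds). Time passes only in rows, so rows that repeat a pose let the fingers close, or fill a call up. It gives the time, the measured TCP pose, the force, the opening and the grip force at its end, in the units of the state.
- readout.read_state(): the state, without advancing time (a new reading comes with each control period).
- vision.read_camera(name): name is "side" or "top" or "wrist"; returns a dict with "frame" (420x560x3 uint8, red, green, blue), "mtx" (3x3 intrinsics, pixels), "k1" (the pictures are not rectified: a ray, as slopes to the right and down, at radius r is drawn at 1 + k1 r^2 times it, then the intrinsics apply), "pose" (4x4, takes a point from camera to world coordinates). Camera axes: x right, y up, looking along -z (the intrinsics and any distortion apply to the point x, -y, -z); pixel columns grow to the right and rows downward; lengths in m; the calibration is good to about 2 mm. A picture is of the moment at which its call begins. There is no depth.
- job_done(): hands the job in; it is judged then, once.
The state is a dict: "t": time; "joints": joint angles; "qd": joint speeds; "tau": joint torques, N m; "position": TCP position; "tool_rot": TCP orientation; "contact_force": force on the tool from outside, world axes, zero at the start; "moment": the same for the moment, N m; "grip_width": opening from 0.0 (shut) to 1.0 (fully open); "gripper_force": force on a finger pad.
Only numpy, scipy, OpenCV 4.12 (cv2) and the standard library are available. Lean on these libraries where they do the work, as an engineer would, in place of code of your own. Each camera call takes 0.05 s, during which the arm holds its last target. There are 200 camera calls.

## Working session

There is one attempt and no reset: what is moved stays moved. The work goes in short steps, Python scripts to look and compute and a shell command to move; the robot and the scene stay as the last step left them, time stands still between calls to the robot, and variables do not carry over. Pictures are saved under pics/ and viewed, at most 15 in all, crops included, and the job is handed in when it is done.

```bash
ls; mkdir -p pics; python3 - <<'E'
from bench import readout, vision
import cv2,numpy as np
for n in ["top","side"]:
    c=vision.read_camera(n); cv2.imwrite(f"pics/{n}0.png",c["frame"][:,:,::-1]); print(n,c["mtx"].tolist(),c["k1"],np.round(c["pose"],3).tolist())
print(readout.read_state())
E
```

```text
pics
top [[384.03113839478414, 0.0, 278.8377500986889], [0.0, 384.03113839478414, 209.7243899351265], [0.0, 0.0, 1.0]] -0.01331637450070282 [[0.023, 0.991, -0.131, 0.425], [-1.0, 0.02, -0.02, -0.018], [-0.017, 0.132, 0.991, 1.194], [0.0, 0.0, 0.0, 1.0]]
side [[400.11148369860456, 0.0, 278.6859538198592], [0.0, 400.11148369860456, 207.562938929789], [0.0, 0.0, 1.0]] -0.07114137099492633 [[0.946, 0.157, -0.283, 0.317], [-0.323, 0.514, -0.795, -0.72], [0.021, 0.843, 0.537, 0.571], [0.0, 0.0, 0.0, 1.0]]
{'t': 0.1, 'joints': array([-1.46808736e+00,  2.45691816e-01,  1.55885418e+00, -1.33941456e-05,
        1.33868593e+00, -1.74106379e-01]), 'qd': array([ 2.20105255e-04, -2.80466785e-03, -3.68997745e-03, -1.21040284e-03,
        9.67280257e-05, -2.08650172e-03]), 'tau': array([-3.75022610e-04, -4.16912162e+01, -3.15526056e+01,  6.86295494e-02,
        3.10163980e-02, -5.76592197e-05]), 'position': array([ 0.17758485, -0.62473022,  0.20450947]), 'tool_rot': array([-3.10992573e+00, -4.33212301e-01, -7.14073651e-05]), 'contact_force': array([-0.12263803, -0.12885575, -0.49245242]), 'moment': array([ 0.01546589, -0.03874606,  0.0128264 ]), 'gripper_force': 0.0, 'grip_width': 1.0027817295836194}
```

View pics/top0.png

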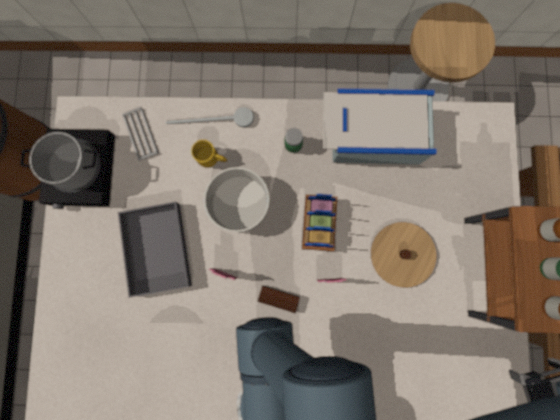

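View pics/side0.png

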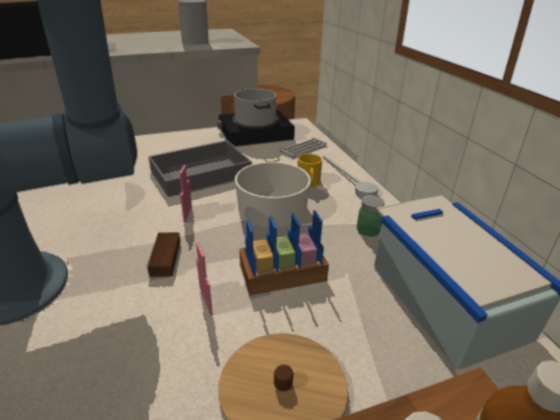

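The top view shows the mould at (320,222), with its long axis along image vertical. Blue dividers alternate with pink, green and honey bars. The tub is at (237,200), tray (155,248), lid (404,254), jar (293,140) and cup (205,153).

Look-alikes:
- Two pink plates at (223,273) and (330,280).
- Blue trims and a blue handle on the cooler at (385,92), (345,120) and (385,150).
- A round wooden stool at (452,42), which could pass for the lid.
- A pot at (60,160), which could pass for the tub.

My choice is the four blue plates in the mould at top (320,197–247), or side (250–318, 215–270).

```bash
cat > h.py <<'E'
import numpy as np, cv2
from scipy.spatial.transform import Rotation as R
from bench import readout, vision
def ray(c,uv):
    K=c["mtx"]; p=(np.asarray(uv,float)-[K[0,2],K[1,2]])/[K[0,0],K[1,1]]
    q=p.copy()
    for _ in range(10): q=p/(1+c["k1"]*(q@q))
    d=c["pose"][:3,:3]@np.array([q[0],-q[1],-1]); return c["pose"][:3,3],d
def onz(c,uv,z):
    o,d=ray(c,uv); return o+d*(z-o[2])/d[2]
def proj(c,P):
    P=np.asarray(P,float); q=c["pose"][:3,:3].T@(P-c["pose"][:3,3]); q=np.array([q[0],-q[1]])/-q[2]
    q=q*(1+c["k1"]*(q@q)); K=c["mtx"]; return q*[K[0,0],K[1,1]]+[K[0,2],K[1,2]]
def hsv(c): return cv2.cvtColor(c["frame"],cv2.COLOR_RGB2HSV)
def blobs(m,mn=15):
    n,l,s,ce=cv2.connectedComponentsWithStats(m.astype(np.uint8))
    return [(s[i],ce[i],l==i) for i in range(1,n) if s[i,4]>=mn]
def go(pos=None,yaw=None,rot=None):
    """rows from the present pose: shift fraction, turn fraction. yaw: direction of the closing line (tool y), tool down"""
    s=readout.read_state(); A=R.from_rotvec(s["tool_rot"])
    sh=A.inv().apply(np.array(pos)-s["position"])/.25 if pos is not None else np.zeros(3)
    tw=np.zeros(3)
    if yaw is not None:
        y=np.array([np.cos(yaw),np.sin(yaw),0]); y0=A.as_matrix()[:,1]
        if y@y0<0: y=-y
        z=np.array([0,0,-1.]); rot=R.from_matrix(np.c_[np.cross(y,z),y,z])
    if rot is not None: tw=(A.inv()*rot).as_rotvec()/(2*np.pi)
    print("row",np.round(sh,3).tolist(),np.round(tw,4).tolist(),"deg",np.round(tw*360,1))
E
python3 - <<'E'
from h import *
for n in ["top","side"]:
    c=vision.read_camera(n); np.save(n+"0",c,allow_pickle=True)
    H=hsv(c)
    m=(H[...,0]>105)&(H[...,0]<130)&(H[...,1]>130)
    print(n,"blue")
    for s,ce,_ in blobs(m,8): print(s,ce.round(1),onz(c,ce,.135).round(3))
    x0,y0,x1,y1=(270,170,460,300) if n=="top" else (140,150,340,320)
    cr=c["frame"][y0:y1,x0:x1,::-1]; cv2.imwrite(f"pics/{n}_c.png",cv2.resize(cr,None,fx=4 if n=="top" else 3.5,fy=4 if n=="top" else 3.5,interpolation=cv2.INTER_CUBIC))
E
```

```text
top blue
[338  89  96   6 346] [387.8  91.3] [ 0.918 -0.304  0.135]
[344 109   2  22  44] [344.5 119.5] [ 0.83  -0.179  0.135]
[338 148  98   6 448] [386.6 150.6] [ 0.74  -0.298  0.135]
[310 195  24   5  68] [321.6 197. ] [ 0.604 -0.115  0.135]
[308 211  26   5  71] [321.2 212.8] [ 0.559 -0.115  0.135]
[308 227  25   4  58] [319.8 228.4] [ 0.516 -0.111  0.135]
[306 243  23   3  35] [318.  244.3] [ 0.472 -0.107  0.135]
side blue
[454 203 106  92 674] [513.2 248.7] [ 0.911 -0.332  0.135]
[413 210  29   9 121] [426.8 213.6] [ 0.827 -0.184  0.135]
[309 212  14  51 324] [316.4 234.7] [ 0.583 -0.183  0.135]
[288 214  13  53 311] [294.9 237.7] [ 0.542 -0.18   0.135]
[267 217  12  53 264] [272.8 241.1] [ 0.5   -0.178  0.135]
[ 382  216  105  106 1465] [436.  270.9] [ 0.733 -0.337  0.135]
[246 220   9  55 253] [249.8 246.3] [ 0.457 -0.18   0.135]
```

View pics/top_c.png

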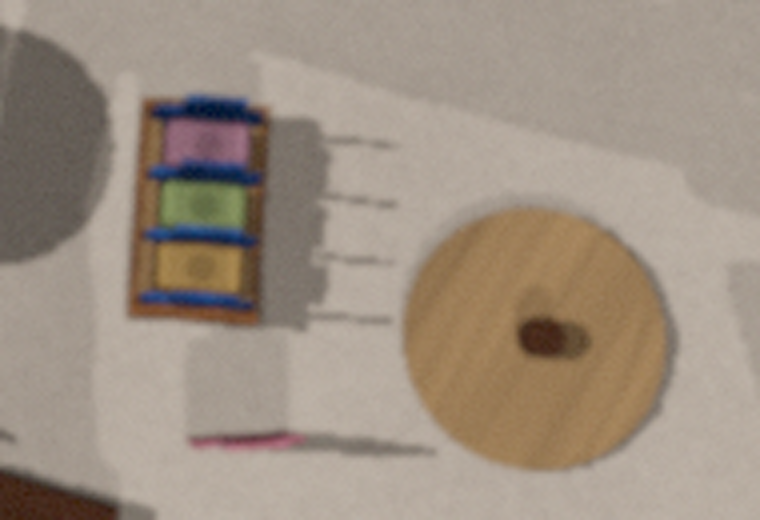

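View pics/side_c.png

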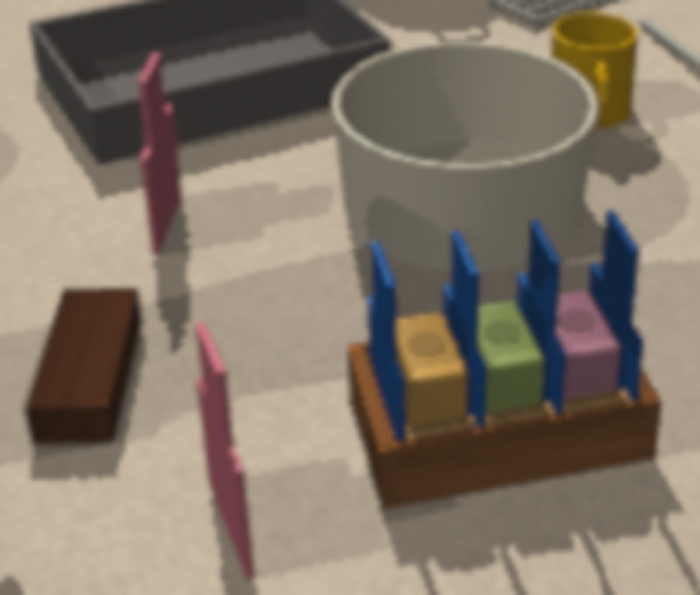

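The crops confirm four blue dividers (tops at top-image rows 197, 213, 228 and 244) and three bars standing in the wooden mould. The pink plates are separate and stand outside it.

```bash
python3 - <<'E'
from h import *
c=np.load("top0.npy",allow_pickle=True).item(); s=np.load("side0.npy",allow_pickle=True).item()
def inb(m,x0,y0,x1,y1):
    k=np.zeros_like(m); k[y0:y1,x0:x1]=m[y0:y1,x0:x1]; return k
H=hsv(c); h,sa,v=[H[...,i].astype(int) for i in range(3)]
B=[]
for n,lo,hi in [("pink",140,175),("green",32,60),("honey",12,28)]:
    m=inb((h>=lo)&(h<=hi)&(sa>(60 if n=="pink" else 105))&(v>110),306,195,334,248)
    b=max(blobs(m,5),key=lambda b:b[0][4]); B.append(onz(c,b[1],.075)); print(n,b[0],B[-1].round(4))
B=np.array(B); d=B[0]-B[2]; print("axis deg",np.degrees(np.arctan2(d[1],d[0])),np.linalg.norm(d[:2]))
# tops of the dividers by triangulation-ish check: blue tab edge
for u in [(321.6,196.),(318,244.3)]: print(onz(c,u,.13).round(4))
# lid
m=inb((h<28)&(sa>70)&(v>90),365,215,445,295); b=max(blobs(m),key=lambda b:b[0][4])
cn=max(cv2.findContours(b[2].astype(np.uint8),0,2)[0],key=len)[:,0,:]
def circ(P):
    A=np.c_[2*P,np.ones(len(P))]; x=np.linalg.lstsq(A,(P**2).sum(1),rcond=None)[0]; return x[:2],np.sqrt(x[2]+x[:2]@x[:2])
hull=cv2.convexHull(cn)[:,0,:]
print("lid",circ(np.array([onz(c,p,.015)[:2] for p in hull])))
kn=inb((v<90)&(sa>60),390,240,420,270)
for bb in blobs(kn): print("knob",bb[0],onz(c,bb[1],.045).round(3))
# tub: bright ring
g=cv2.cvtColor(c["frame"],cv2.COLOR_RGB2GRAY)
# cup, jar
for n,m,z in [("cup",inb((h>18)&(h<32)&(sa>150),185,135,232,175),.075),("jar",inb((h>40)&(h<95)&(sa>60),275,120,315,160),.04)]:
    for bb in blobs(m): print(n,bb[0],onz(c,bb[1],z).round(3))
for bb in blobs((h>160)&(sa>90)&(v>60),12): print("pinkpl",bb[0],onz(c,bb[1],.1).round(3))
# tray dark
m=inb((v<85)&(sa<60),105,185,205,310); m=cv2.morphologyEx(m.astype(np.uint8),cv2.MORPH_CLOSE,np.ones((7,7)))
b=max(blobs(m),key=lambda b:b[0][4]); cn=max(cv2.findContours(b[2].astype(np.uint8),0,2)[0],key=len)
q=cv2.approxPolyDP(cv2.convexHull(cn),6,True)[:,0,:]; print("tray q",q.tolist(),[onz(c,p,.05)[:2].round(3).tolist() for p in q])
cv2.imwrite("pics/tt.png",cv2.resize(c["frame"][140:310,100:290,::-1],None,fx=4,fy=3.5*4/3.5*.88,interpolation=cv2.INTER_CUBIC))
E
```

```text
pink [311 200  21  11 189] [ 0.5901 -0.1192  0.075 ]Traceback (most recent call last):
  File "<stdin>", line 9, in <module>
ValueError: max() iterable argument is empty
```

```bash
python3 - <<'E'
from h import *
c=np.load("top0.npy",allow_pickle=True).item()
def inb(m,x0,y0,x1,y1):
    k=np.zeros_like(m); k[y0:y1,x0:x1]=m[y0:y1,x0:x1]; return k
H=hsv(c); h,sa,v=[H[...,i].astype(int) for i in range(3)]
for p in [(321,206),(321,221),(319,236),(404,270),(404,254),(205,153),(155,248),(123,230),(293,140),(232,172)]: print(p,H[p[1],p[0]])
B=[]
for n,lo,hi in [("pink",140,175),("green",32,60),("honey",12,26)]:
    m=inb((h>=lo)&(h<=hi)&(sa>(60 if n=="pink" else 85))&(v>100),309,197,333,242)
    for b in blobs(m,60): B.append(onz(c,b[1],.075)); print(n,b[0],B[-1].round(4))
B=np.array(B); d=B[0]-B[-1]; print("axis deg",np.degrees(np.arctan2(d[1],d[0])),np.linalg.norm(d[:2]))
def circ(P):
    A=np.c_[2*P,np.ones(len(P))]; x=np.linalg.lstsq(A,(P**2).sum(1),rcond=None)[0]; return x[:2],np.sqrt(x[2]+x[:2]@x[:2])
m=inb((h<28)&(sa>70)&(v>90),365,215,445,295)
for b in blobs(m,500):
    cn=max(cv2.findContours(b[2].astype(np.uint8),0,2)[0],key=len)
    print("lid",circ(np.array([onz(c,p,.015)[:2] for p in cv2.convexHull(cn)[:,0,:]])))
for bb in blobs(inb((v<90)&(sa>60),390,240,420,270)): print("knob",bb[0],onz(c,bb[1],.045).round(3))
for n,m,z in [("cup",inb((h>18)&(h<32)&(sa>150),185,135,232,175),.075),("jar",inb((h>40)&(h<95)&(sa>60),275,120,315,160),.04)]:
    for bb in blobs(m): print(n,bb[0],onz(c,bb[1],z).round(3))
for bb in blobs((h>160)&(sa>90)&(v>60),12): print("pinkpl",bb[0],onz(c,bb[1],.1).round(3))
m=inb((v<85)&(sa<60),105,185,205,310); m=cv2.morphologyEx(m.astype(np.uint8),cv2.MORPH_CLOSE,np.ones((7,7)))
for b in blobs(m,500):
    cn=max(cv2.findContours(b[2].astype(np.uint8),0,2)[0],key=len)
    q=cv2.approxPolyDP(cv2.convexHull(cn),6,True)[:,0,:]; print("tray q",q.tolist(),[onz(c,p,.05)[:2].round(3).tolist() for p in q])
cv2.imwrite("pics/tt.png",cv2.resize(c["frame"][160:310,100:290,::-1],None,fx=4,fy=4,interpolation=cv2.INTER_CUBIC))
E
```

```text
(321, 206) [170  73 119]
(321, 221) [ 38  94 108]
(319, 236) [ 17 128 133]
(404, 270) [ 16 111 156]
(404, 254) [ 10 169  68]
(205, 153) [ 22 182  98]
(155, 248) [165  14 106]
(123, 230) [165  18  28]
(293, 140) [ 11  16 128]
(232, 172) [ 19  37 109]
pink [311 200  22  12 195] [ 0.5901 -0.1192  0.075 ]
green [310 216  21  10 166] [ 0.5447 -0.1165  0.075 ]
honey [309 231  23  11 238] [ 0.4983 -0.1154  0.075 ]
axis deg -2.3558958151992346 0.09185032420003666
lid (array([ 0.45355517, -0.37586767]), np.float64(0.0989233441582479))
knob [400 250  12   9  86] [ 0.453 -0.373  0.045]
cup [193 141  33  26 507] [0.739 0.228 0.075]
jar [285 143  17   9  80] [ 0.773 -0.034  0.04 ]
pinkpl [212 269  23  10  63] [0.386 0.161 0.1  ]
pinkpl [326 279  17   2  24] [ 0.376 -0.158  0.1  ]
tray q [[179, 204], [191, 285], [130, 295], [120, 213]] [[0.588, 0.308], [0.348, 0.258], [0.314, 0.438], [0.557, 0.486]]
```

View pics/tt.png

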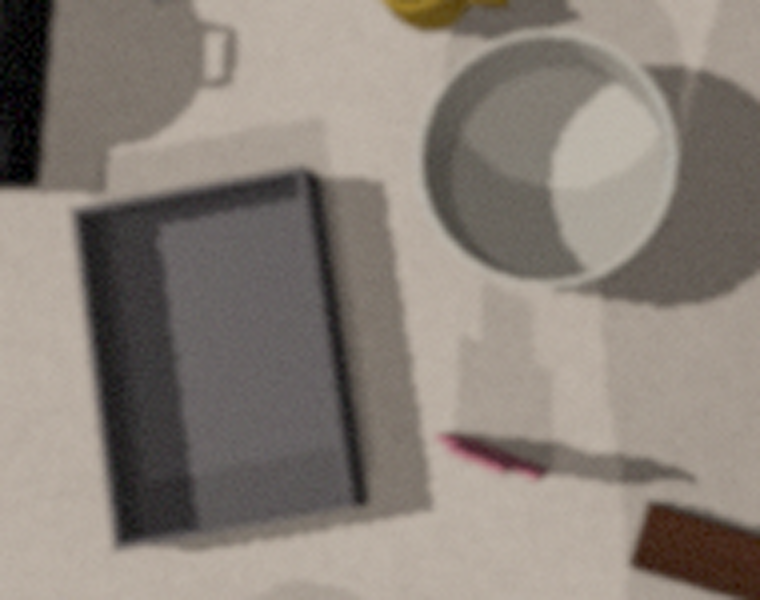

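The crop shows the tray rim corners at about top pixels (119,213), (176,203), (190,286) and (130,296). The tub rim circle is centred at about (237.5,199.5).

```bash
python3 - <<'E'
from h import *
c=np.load("top0.npy",allow_pickle=True).item(); s=np.load("side0.npy",allow_pickle=True).item()
print("tub",onz(c,(237.5,199.5),.09).round(4),"r",(onz(c,(205,199.5),.09)-onz(c,(270,199.5),.09))[1]/2)
for a,b,z in [((305.5,195),(302,248.7),0),((337.5,196.7),(334.5,250.5),.045)]:
    A,Bb=onz(c,a,z),onz(c,b,z); d=A-Bb; print(A.round(3),Bb.round(3),np.linalg.norm(d),np.degrees(np.arctan2(d[1],d[0])))
H=hsv(s); h,sa,v=[H[...,i].astype(int) for i in range(3)]
m=(h>105)&(h<130)&(sa>130)
# tab tops in side view: topmost edge pixels of each blue blob, cast to z=.135
for st,ce,bm in blobs(m,100):
    if 240<st[0]<320:
        ys,xs=np.nonzero(bm); r=ys.min(); t=xs[ys<=r+1]; print("top",r,onz(s,(t.mean()+.0,r),.135).round(4))
        rr=int(r+6)  
H=hsv(c); h,sa,v=[H[...,i].astype(int) for i in range(3)]
m=(h>105)&(h<130)&(sa>130)
for st,ce,bm in blobs(m,30):
    if 300<st[0]<320: 
        ys,xs=np.nonzero(bm); P=np.array([onz(c,p,.13)[:2] for p in zip(xs,ys)]); f=np.polyfit(P[:,1],P[:,0],1); print("div",P.mean(0).round(4),"normal deg",-np.degrees(np.arctan(f[0])))
go([.477,-.114,.26],yaw=np.radians(-3))
E
```

```text
tub [0.599  0.1254 0.09  ] r 0.09502306761296808
[ 0.632 -0.077  0.   ] [ 0.463 -0.068  0.   ] 0.16881855140279511 -2.889155866428001
[ 0.621 -0.172  0.045] [ 0.459 -0.163  0.045] 0.16238433612909728 -2.9782257765044986
top 212 [ 0.6095 -0.1116  0.135 ]
top 214 [ 0.5653 -0.1057  0.135 ]
top 217 [ 0.5199 -0.1029  0.135 ]
top 220 [ 0.4743 -0.0998  0.135 ]
div [ 0.6044 -0.1157] normal deg -0.236334958947732
div [ 0.5599 -0.1151] normal deg -2.449539369140794
div [ 0.5162 -0.1115] normal deg -1.4378752436033864
div [ 0.472 -0.107] normal deg -1.3727944114794952
row [1.711, -1.639, -0.219] [-0.0001, -0.0001, -0.1976] deg [ -0.   -0.1 -71.1]
```

```bash
python3 -m handwheel '[[0.95,-0.91,-0.22,0,0,-0.1976],[0.95,-0.91,-0.22,0,0,-0.1976],[0.95,-0.91,-0.22,0,0,-0.1976],[0.95,-0.91,-0.22,0,0,-0.1976],[0.95,-0.91,-0.22,0,0,-0.1976],[0.95,-0.91,-0.22,0,0,-0.1976],[0.95,-0.91,-0.22,0,0,-0.1976],[0.95,-0.91,-0.22,0,0,-0.1976],[0.95,-0.91,-0.22,0,0,-0.1976],[0.95,-0.91,-0.22,0,0,-0.1976]]' 0.43 20; python3 -c "
from h import *
go([.477,-.114,.26],yaw=np.radians(-2.9)); print(readout.read_state()['joints'].round(2))"
```

```text
t: 1.03
position: [0.3452, -0.3397, 0.2611]
tool_rot: [2.267, 2.173, -0.0]
contact_force: [0.2, -0.7, -0.2]
grip_width: 0.43
gripper_force: 0.0
row [0.924, 0.489, 0.004] [0.0001, 0.0002, 0.0013] deg [0.1 0.1 0.5]
[-1.01 -0.2   1.91  0.    1.43 -0.97]
```

```bash
python3 -m handwheel '[[0.924,0.489,0.004,0,0,0.0013],[0.924,0.489,0.004,0,0,0.0013],[0.924,0.489,0.004,0,0,0.0013],[0.924,0.489,0.004,0,0,0.0013],[0.924,0.489,0.004,0,0,0.0013],[0.924,0.489,0.004,0,0,0.0013],[0.924,0.489,0.004,0,0,0.0013],[0.924,0.489,0.004,0,0,0.0013],[0.924,0.489,0.004,0,0,0.0013],[0.924,0.489,0.004,0,0,0.0013]]'; python3 -c "
from h import *
c=vision.read_camera('wrist'); cv2.imwrite('pics/w1.png',c['frame'][:,:,::-1]); np.save('w1',c,allow_pickle=True)
print(c['pose'].round(3).tolist(),c['k1'],c['mtx'][0,0]); s=readout.read_state(); print(s['joints'].round(2),s['position'])
H=hsv(c); h,sa,v=[H[...,i].astype(int) for i in range(3)]
for st,ce,bm in blobs((h>105)&(h<130)&(sa>110),100): print(st,ce.round(1),onz(c,ce,.13).round(4))
for x in [.4755,.5214]: print(proj(c,[x,-.1145,.135]))
"
```

```text
t: 1.87
position: [0.4776, -0.1183, 0.2593]
tool_rot: [-2.289, -2.152, 0.001]
contact_force: [-0.6, -0.2, 0.1]
grip_width: 0.431
gripper_force: 0.0
[[0.998, 0.058, 0.018, 0.482], [-0.061, 0.958, 0.279, -0.037], [-0.001, -0.28, 0.96, 0.438], [0.0, 0.0, 0.0, 1.0]] -0.04014593047811957 341.62751693495113
[-0.47 -0.18  1.89 -0.    1.43 -0.41] [ 0.47754367 -0.11858229  0.25934856]
[274 143   7  79 471] [277.5 182.5] [ 0.4728 -0.1017  0.13  ]
[313 143  17  79 918] [321.3 185.5] [ 0.513 -0.107  0.13 ]
[ 350  144   31   78 1418] [366. 186.] [ 0.5543 -0.1099  0.13  ]
[ 386  144   45   77 1820] [410.4 185.7] [ 0.5956 -0.1121  0.13  ]
[ 520  221   40  118 2459] [540.9 276.3] [ 0.7358 -0.2152  0.13  ]
[505 373  20  47 457] [514.2 394.7] [ 0.7307 -0.368   0.13  ]
[281.20242779 197.09971196]
[331.31279164 194.15889181]
```

View pics/w1.png

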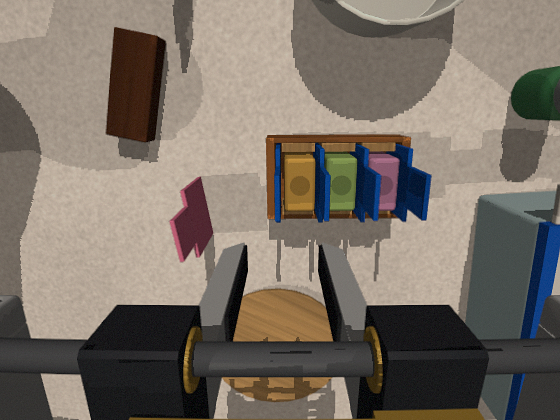

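The wrist picture shows the four divider tabs with right edges at columns 281, 330, 381 and 431. That puts them at x of about 0.473, 0.519, 0.565 and 0.610, which agrees with the other views. The honey, green and pink bars stand between them.

```bash
python3 -c "
from h import *
go([.4738,-.1135,.15],yaw=np.radians(-2.9));go([.4738,-.1135,.093],yaw=np.radians(-2.9))"
```

```text
row [0.019, -0.016, 0.437] [-0.0001, 0.0, -0.0019] deg [-0.   0.  -0.7]
row [0.02, -0.016, 0.665] [-0.0001, 0.0, -0.0019] deg [-0.   0.  -0.7]
```

```bash
python3 -m handwheel '[[0.02,-0.016,0.2,0,0,-0.0019],[0.02,-0.016,0.33,0,0,-0.0019],[0.02,-0.016,0.437,0,0,-0.0019],[0.02,-0.016,0.55,0,0,-0.0019],[0.02,-0.016,0.62,0,0,-0.0019],[0.02,-0.016,0.665,0,0,-0.0019],[0.02,-0.016,0.665,0,0,-0.0019],[0.02,-0.016,0.665,0,0,-0.0019],[0.02,-0.016,0.665,0,0,-0.0019],[0.02,-0.016,0.665,0,0,-0.0019]]'
python3 -m handwheel '[[0,0,0,0,0,0],[0,0,0,0,0,0],[0,0,0,0,0,0],[0,0,0,0,0,0],[0,0,0,0,0,0],[0,0,0,0,0,0],[0,0,0,0,0,0],[0,0,0,0,0,0],[0,0,0,0,0,0],[0,0,0,0,0,0]]' 0 20
```

```text
t: 2.75
position: [0.4756, -0.1129, 0.095]
tool_rot: [2.273, 2.164, 0.002]
contact_force: [0.2, 0.1, 0.6]
grip_width: 0.431
gripper_force: 0.0
t: 3.58
position: [0.4741, -0.1119, 0.0932]
tool_rot: [-2.274, -2.166, 0.001]
contact_force: [-3.0, 0.7, 2.4]
grip_width: 0.053
gripper_force: 20.0
```

```bash
cat >> h.py <<'E'
def tray(c=None,show=True):
    c=c or vision.read_camera("top"); H=hsv(c); v=H[...,2]; m=((v<85)&(H[...,1]<60)).astype(np.uint8); m[:185]=0; m[320:]=0; m[:,:95]=0; m[:,220:]=0
    m=cv2.morphologyEx(m,cv2.MORPH_CLOSE,np.ones((7,7)))
    b=max(blobs(m,300),key=lambda b:b[0][4]); cn=max(cv2.findContours(b[2].astype(np.uint8),0,2)[0],key=len)
    P=np.array([onz(c,p,.05)[:2] for p in cv2.convexHull(cn)[:,0,:]],np.float32)
    (cx,cy),(w,h),a=cv2.minAreaRect(P)
    if w<h: w,h,a=h,w,a+90
    a=(a+90)%180-90; print("tray",round(cx,4),round(cy,4),"size",round(w,3),round(h,3),"yaw",round(a,1)); return np.array([cx,cy]),np.radians(a)
def tiltrot(yaw,th):
    """tool with closing line along yaw, leaning by th so that fingers point to -yaw direction"""
    e=np.array([np.cos(yaw),np.sin(yaw),0]); z=-np.sin(th)*e-np.cos(th)*np.array([0,0,1]); y=np.cos(th)*e-np.sin(th)*np.array([0,0,1.])
    s=readout.read_state(); y0=R.from_rotvec(s["tool_rot"]).as_matrix()[:,1]
    if y@y0<0: y=-y
    return R.from_matrix(np.c_[np.cross(y,z),y,z])
def place(n):
    t,a=tray(); e=np.array([np.cos(a),np.sin(a)]); p=t-.025*e
    go([*p,.30],rot=tiltrot(a,np.radians(35))); print("n",n,"final z",.084+.005*n)
    return p,a
E
python3 -m handwheel '[[0,0,-0.1,0,0,0],[0,0,-0.2,0,0,0],[0,0,-0.3,0,0,0],[0,0,-0.45,0,0,0],[0,0,-0.6,0,0,0],[0,0,-0.75,0,0,0],[0,0,-0.84,0,0,0],[0,0,-0.84,0,0,0],[0,0,-0.84,0,0,0],[0,0,-0.84,0,0,0]]'
python3 -c "
from h import *
place(0)"
```

```text
t: 4.42
position: [0.4738, -0.1117, 0.3011]
tool_rot: [-2.273, -2.165, 0.001]
contact_force: [0.4, 0.5, -1.2]
grip_width: 0.051
gripper_force: 20.0
tray 0.4517 0.3724 size 0.254 0.188 yaw 11.6
row [1.904, -0.278, 0.007] [0.0962, -0.0126, -0.0386] deg [ 34.6  -4.5 -13.9]
n 0 final z 0.084
```

```bash
python3 -m handwheel '[[0.16,-0.023,0,0,0,0],[0.32,-0.046,0,0,0,0],[0.48,-0.07,0,0,0,0],[0.64,-0.093,0,0,0,0],[0.8,-0.117,0,0,0,0],[0.952,-0.139,0,0,0,0],[0.952,-0.139,0,0,0,0],[0.952,-0.139,0,0,0,0],[0.952,-0.139,0,0,0,0],[0.952,-0.139,0,0,0,0]]'
python3 -m handwheel '[[0.16,-0.023,0,0.016,-0.002,-0.0064],[0.32,-0.046,0,0.032,-0.004,-0.013],[0.48,-0.07,0,0.048,-0.006,-0.0193],[0.64,-0.093,0,0.064,-0.0084,-0.0257],[0.8,-0.117,0,0.08,-0.0105,-0.032],[0.952,-0.139,0,0.0962,-0.0126,-0.0386],[0.952,-0.139,0,0.0962,-0.0126,-0.0386],[0.952,-0.139,0,0.0962,-0.0126,-0.0386],[0.952,-0.139,0,0.0962,-0.0126,-0.0386],[0.952,-0.139,0,0.0962,-0.0126,-0.0386]]'
python3 -c "
from h import *
p,a=.4517-.025*np.cos(.202),.2; r=tiltrot(np.radians(11.6),np.radians(35))
go([.4272,.3674,.084],rot=r); print(R.from_rotvec(readout.read_state()['tool_rot']).as_matrix().round(2)[:,2],readout.read_state()['joints'].round(2))"
```

```text
t: 5.3
position: [0.4512, 0.1263, 0.3021]
tool_rot: [-2.276, -2.164, 0.002]
contact_force: [0.1, -0.2, -0.1]
grip_width: 0.049
gripper_force: 20.0
t: 6.13
position: [0.429, 0.3654, 0.3047]
tool_rot: [-1.701, -2.079, 0.651]
contact_force: [-0.2, 0.1, -0.3]
grip_width: 0.053
gripper_force: 20.0
row [0.011, 0.498, 0.729] [0.0009, 0.0001, -0.0006] deg [ 0.3  0.  -0.2]
[-0.56 -0.11 -0.82] [0.44 0.34 1.35 0.15 2.04 0.26]
```

```bash
python3 -m handwheel '[[0.002,0.08,0.12,0,0,0],[0.004,0.16,0.24,0,0,0],[0.005,0.24,0.36,0,0,0],[0.007,0.32,0.47,0,0,0],[0.008,0.39,0.57,0,0,0],[0.01,0.44,0.64,0,0,0],[0.011,0.475,0.69,0,0,0],[0.011,0.498,0.729,0,0,0],[0.011,0.498,0.729,0,0,0],[0.011,0.498,0.729,0,0,0]]'
python3 -m handwheel '[[0,0,0,0,0,0],[0,0,0,0,0,0],[0,0,0,0,0,0],[0,0,-0.05,0,0,0],[0,0,-0.15,0,0,0],[0,0,-0.3,0,0,0],[0,0,-0.45,0,0,0],[0,0,-0.6,0,0,0],[0,0,-0.75,0,0,0],[0,0,-0.9,0,0,0]]' 0.43
python3 -c "
from h import *
go([.5195,-.116,.25],yaw=np.radians(-2.9))
c=vision.read_camera('side'); cv2.imwrite('pics/s2.png',c['frame'][:,:,::-1])"
```

```text
t: 6.97
position: [0.4266, 0.3684, 0.0838]
tool_rot: [-1.699, -2.08, 0.653]
contact_force: [0.4, -0.9, -1.0]
grip_width: 0.05
gripper_force: 20.0
t: 7.8
position: [0.5527, 0.395, 0.2703]
tool_rot: [-1.698, -2.08, 0.654]
contact_force: [0.6, 0.8, 0.2]
grip_width: 0.433
gripper_force: 0.0
row [-1.975, -0.396, 0.38] [-0.096, 0.0126, 0.0389] deg [-34.5   4.5  14. ]
```

View pics/s2.png

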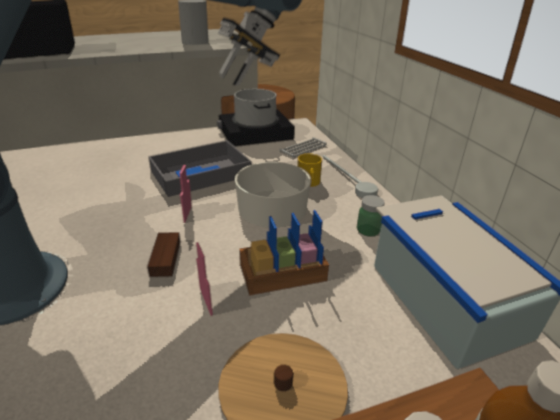

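The divider lies flat in the tray, showing blue at about (200,172). The other three still stand in the mould at (273–318, 215–268).

```bash
python3 -m handwheel '[[-0.17,-0.034,0.033,-0.016,0.002,0.0065],[-0.34,-0.068,0.066,-0.032,0.0042,0.013],[-0.51,-0.1,0.098,-0.048,0.0063,0.0195],[-0.68,-0.136,0.131,-0.064,0.0084,0.026],[-0.85,-0.17,0.164,-0.08,0.0105,0.0325],[-0.99,-0.198,0.19,-0.096,0.0126,0.0389],[-0.99,-0.198,0.19,-0.096,0.0126,0.0389],[-0.99,-0.198,0.19,-0.096,0.0126,0.0389],[-0.99,-0.198,0.19,-0.096,0.0126,0.0389],[-0.99,-0.198,0.19,-0.096,0.0126,0.0389]]' 
python3 -c "
from h import *
go([.5195,-.116,.24],yaw=np.radians(-2.9))"
```

```text
t: 8.68
position: [0.5363, 0.1398, 0.2583]
tool_rot: [2.275, 2.166, 0.0]
contact_force: [-0.0, 0.5, -0.5]
grip_width: 0.434
gripper_force: 0.0
row [-1.025, -0.017, 0.073] [0.0, 0.0, 0.0002] deg [0.  0.  0.1]
```

```bash
python3 -m handwheel '[[-0.15,-0.003,0.02,0,0,0],[-0.3,-0.006,0.03,0,0,0],[-0.45,-0.01,0.05,0,0,0],[-0.6,-0.012,0.073,0,0,0],[-0.75,-0.015,0.073,0,0,0],[-0.9,-0.017,0.073,0,0,0],[-0.97,-0.017,0.073,0,0,0],[-1,-0.017,0.073,0,0,0],[-1,-0.017,0.073,0,0,0],[-1,-0.017,0.073,0,0,0]]' 
python3 -m handwheel '[[-0.025,0,0.1,0,0,0],[-0.025,0,0.22,0,0,0],[-0.025,0,0.34,0,0,0],[-0.025,0,0.44,0,0,0],[-0.025,0,0.52,0,0,0],[-0.025,0,0.57,0,0,0],[-0.025,0,0.588,0,0,0],[-0.025,0,0.588,0,0,0],[-0.025,0,0.588,0,0,0],[-0.025,0,0.588,0,0,0]]' 
python3 -m handwheel '[[0,0,0,0,0,0],[0,0,0,0,0,0],[0,0,0,0,0,0],[0,0,0,0,0,0],[0,0,0,0,0,0],[0,0,0,0,0,0],[0,0,0,0,0,0],[0,0,0,0,0,0],[0,0,0,0,0,0],[0,0,0,0,0,0]]' 0 20
python3 -m handwheel '[[0,0,-0.1,0,0,0],[0,0,-0.2,0,0,0],[0,0,-0.3,0,0,0],[0,0,-0.45,0,0,0],[0,0,-0.6,0,0,0],[0,0,-0.75,0,0,0],[0,0,-0.84,0,0,0],[0,0,-0.84,0,0,0],[0,0,-0.84,0,0,0],[0,0,-0.84,0,0,0]]'
python3 -c "
from h import *
place(1)"
```

```text
t: 9.52
position: [0.5191, -0.1097, 0.2391]
tool_rot: [-2.275, -2.166, 0.002]
contact_force: [-0.4, -0.8, 0.9]
grip_width: 0.431
gripper_force: 0.0
t: 10.35
position: [0.519, -0.1172, 0.0938]
tool_rot: [2.274, 2.164, -0.0]
contact_force: [-0.1, -0.2, -0.2]
grip_width: 0.433
gripper_force: 0.0
t: 11.18
position: [0.5177, -0.1171, 0.0922]
tool_rot: [-2.277, -2.165, 0.002]
contact_force: [-1.0, -0.2, 1.6]
grip_width: 0.055
gripper_force: 20.0
t: 12.02
position: [0.5171, -0.1166, 0.2999]
tool_rot: [-2.274, -2.162, 0.004]
contact_force: [-0.2, 0.2, -0.4]
grip_width: 0.051
gripper_force: 20.0
tray 0.4515 0.3722 size 0.253 0.188 yaw 11.6
row [1.914, -0.457, 0.002] [0.0959, -0.0125, -0.0388] deg [ 34.5  -4.5 -14. ]
n 1 final z 0.08900000000000001
```

```bash
python3 -m handwheel '[[0.16,-0.038,0,0,0,0],[0.32,-0.076,0,0,0,0],[0.48,-0.115,0,0,0,0],[0.64,-0.153,0,0,0,0],[0.8,-0.19,0,0,0,0],[0.957,-0.228,0,0,0,0],[0.957,-0.228,0,0,0,0],[0.957,-0.228,0,0,0,0],[0.957,-0.228,0,0,0,0],[0.957,-0.228,0,0,0,0]]'
python3 -m handwheel '[[0.16,-0.038,0,0.016,-0.002,-0.0064],[0.32,-0.076,0,0.032,-0.004,-0.013],[0.48,-0.115,0,0.048,-0.006,-0.0193],[0.64,-0.153,0,0.064,-0.0084,-0.0257],[0.8,-0.19,0,0.08,-0.0105,-0.032],[0.957,-0.228,0,0.096,-0.0125,-0.0387],[0.957,-0.228,0,0.096,-0.0125,-0.0387],[0.957,-0.228,0,0.096,-0.0125,-0.0387],[0.957,-0.228,0,0.096,-0.0125,-0.0387],[0.957,-0.228,0,0.096,-0.0125,-0.0387]]'
python3 -c "
from h import *
t,a=tray();e=np.array([np.cos(.202),np.sin(.202)]);p=np.array([.4516,.3723])-.025*e
go([*p,.089],rot=tiltrot(.202,np.radians(35)))"
```

```text
t: 12.9
position: [0.473, 0.1237, 0.3009]
tool_rot: [-2.278, -2.162, 0.005]
contact_force: [0.8, 0.3, -0.3]
grip_width: 0.05
gripper_force: 20.0
t: 13.73
position: [0.4292, 0.3653, 0.3032]
tool_rot: [-1.702, -2.077, 0.651]
contact_force: [-0.2, -1.2, -0.3]
grip_width: 0.053
gripper_force: 20.0
tray 0.4516 0.4106 size 0.406 0.286 yaw 4.9
row [0.011, 0.483, 0.71] [0.001, -0.0, -0.0007] deg [ 0.4 -0.  -0.2]
```

```bash
python3 -m handwheel '[[0.002,0.08,0.12,0,0,0],[0.004,0.16,0.24,0,0,0],[0.005,0.24,0.36,0,0,0],[0.007,0.32,0.47,0,0,0],[0.008,0.38,0.56,0,0,0],[0.01,0.43,0.62,0,0,0],[0.011,0.465,0.68,0,0,0],[0.011,0.483,0.71,0,0,0],[0.011,0.483,0.71,0,0,0],[0.011,0.483,0.71,0,0,0]]'
python3 -m handwheel '[[0,0,0,0,0,0],[0,0,0,0,0,0],[0,0,0,0,0,0],[0,0,-0.05,0,0,0],[0,0,-0.15,0,0,0],[0,0,-0.3,0,0,0],[0,0,-0.45,0,0,0],[0,0,-0.6,0,0,0],[0,0,-0.75,0,0,0],[0,0,-0.9,0,0,0]]' 0.43
python3 -m handwheel '[[-0.17,-0.034,0.033,-0.016,0.002,0.0065],[-0.34,-0.068,0.066,-0.032,0.0042,0.013],[-0.51,-0.1,0.098,-0.048,0.0063,0.0195],[-0.68,-0.136,0.131,-0.064,0.0084,0.026],[-0.85,-0.17,0.164,-0.08,0.0105,0.0325],[-0.99,-0.198,0.19,-0.096,0.0126,0.0389],[-0.99,-0.198,0.19,-0.096,0.0126,0.0389],[-0.99,-0.198,0.19,-0.096,0.0126,0.0389],[-0.99,-0.198,0.19,-0.096,0.0126,0.0389],[-0.99,-0.198,0.19,-0.096,0.0126,0.0389]]' 
python3 -c "
from h import *
go([.565,-.118,.24],yaw=np.radians(-2.9))
c=vision.read_camera('side'); H=hsv(c); h,sa,v=[H[...,i].astype(int) for i in range(3)]
for st,ce,bm in blobs((h>105)&(h<130)&(sa>130),20): print(st,ce.round(0))
"
```

```text
t: 14.62
position: [0.4262, 0.368, 0.0886]
tool_rot: [-1.7, -2.078, 0.652]
contact_force: [0.0, 0.3, 0.3]
grip_width: 0.05
gripper_force: 20.0
t: 15.45
position: [0.5524, 0.3947, 0.275]
tool_rot: [-1.699, -2.079, 0.653]
contact_force: [0.4, -0.1, 0.3]
grip_width: 0.43
gripper_force: 0.0
t: 16.28
position: [0.5357, 0.1395, 0.2631]
tool_rot: [2.277, 2.164, 0.0]
contact_force: [1.0, 0.6, 0.4]
grip_width: 0.429
gripper_force: 0.0
row [-1.023, 0.169, 0.092] [0.0, -0.0, -0.0] deg [ 0. -0. -0.]
[186 165  32  10 170] [199. 169.]
[172 169   8   8  47] [176. 172.]
[454 203 106  92 674] [513. 249.]
[309 211  14  52 335] [316. 234.]
[413 210  29   9 122] [427. 214.]
[289 214  12  53 315] [295. 238.]
[ 382  216  105  106 1465] [436. 271.]
```

```bash
python3 -m handwheel '[[-0.15,0.025,0.02,0,0,0],[-0.3,0.05,0.03,0,0,0],[-0.45,0.075,0.05,0,0,0],[-0.6,0.1,0.07,0,0,0],[-0.75,0.125,0.092,0,0,0],[-0.9,0.15,0.092,0,0,0],[-1,0.169,0.092,0,0,0],[-1,0.169,0.092,0,0,0],[-1,0.169,0.092,0,0,0],[-1,0.169,0.092,0,0,0]]' 
python3 -m handwheel '[[-0.023,0,0.1,0,0,0],[-0.023,0,0.22,0,0,0],[-0.023,0,0.34,0,0,0],[-0.023,0,0.44,0,0,0],[-0.023,0,0.52,0,0,0],[-0.023,0,0.57,0,0,0],[-0.023,0,0.588,0,0,0],[-0.023,0,0.588,0,0,0],[-0.023,0,0.588,0,0,0],[-0.023,0,0.588,0,0,0]]' 
python3 -m handwheel '[[0,0,0,0,0,0],[0,0,0,0,0,0],[0,0,0,0,0,0],[0,0,0,0,0,0],[0,0,0,0,0,0],[0,0,0,0,0,0],[0,0,0,0,0,0],[0,0,0,0,0,0],[0,0,0,0,0,0],[0,0,0,0,0,0]]' 0 20
python3 -m handwheel '[[0,0,-0.1,0,0,0],[0,0,-0.2,0,0,0],[0,0,-0.3,0,0,0],[0,0,-0.45,0,0,0],[0,0,-0.6,0,0,0],[0,0,-0.75,0,0,0],[0,0,-0.84,0,0,0],[0,0,-0.84,0,0,0],[0,0,-0.84,0,0,0],[0,0,-0.84,0,0,0]]'
python3 -c "
from h import *
place(2)"
```

```text
t: 17.17
position: [0.5644, -0.1121, 0.2388]
tool_rot: [-2.276, -2.164, 0.002]
contact_force: [0.4, -0.4, -0.3]
grip_width: 0.427
gripper_force: 0.0
t: 18.0
position: [0.5645, -0.1193, 0.0937]
tool_rot: [2.276, 2.162, 0.0]
contact_force: [-1.2, 0.5, -0.5]
grip_width: 0.428
gripper_force: 0.0
t: 18.83
position: [0.5632, -0.1192, 0.092]
tool_rot: [-2.278, -2.163, 0.002]
contact_force: [-0.9, -0.2, 0.6]
grip_width: 0.056
gripper_force: 20.0
t: 19.67
position: [0.5626, -0.1187, 0.2997]
tool_rot: [-2.276, -2.161, 0.004]
contact_force: [-0.6, -0.4, -1.4]
grip_width: 0.053
gripper_force: 20.0
tray 0.4517 0.3725 size 0.254 0.187 yaw 11.6
row [1.914, -0.641, 0.002] [0.0958, -0.0127, -0.0392] deg [ 34.5  -4.6 -14.1]
n 2 final z 0.094
```

```bash
python3 -m handwheel '[[0.15,-0.05,0,0,0,0],[0.3,-0.1,0,0,0,0],[0.45,-0.15,0,0,0,0],[0.6,-0.2,0,0,0,0],[0.75,-0.25,0,0,0,0],[0.9,-0.3,0,0,0,0],[0.957,-0.32,0,0,0,0],[0.957,-0.32,0,0,0,0],[0.957,-0.32,0,0,0,0],[0.957,-0.32,0,0,0,0]]'
python3 -m handwheel '[[0.15,-0.05,0,0.016,-0.002,-0.0064],[0.3,-0.1,0,0.032,-0.004,-0.013],[0.45,-0.15,0,0.048,-0.006,-0.0193],[0.6,-0.2,0,0.064,-0.0084,-0.0257],[0.75,-0.25,0,0.08,-0.0105,-0.032],[0.9,-0.3,0,0.096,-0.0125,-0.0387],[0.957,-0.321,0,0.096,-0.0125,-0.0392],[0.957,-0.321,0,0.096,-0.0125,-0.0392],[0.957,-0.321,0,0.096,-0.0125,-0.0392],[0.957,-0.321,0,0.096,-0.0125,-0.0392]]'
python3 -m handwheel '[[0.002,0.08,0.12,0,0,0],[0.004,0.16,0.24,0,0,0],[0.005,0.24,0.36,0,0,0],[0.007,0.32,0.47,0,0,0],[0.008,0.38,0.56,0,0,0],[0.01,0.43,0.62,0,0,0],[0.011,0.46,0.67,0,0,0],[0.011,0.472,0.694,0,0,0],[0.011,0.472,0.694,0,0,0],[0.011,0.472,0.694,0,0,0]]'

```

```text
t: 20.55
position: [0.4957, 0.1233, 0.3005]
tool_rot: [-2.278, -2.161, 0.005]
contact_force: [0.8, 0.3, 0.2]
grip_width: 0.052
gripper_force: 20.0
t: 21.38
position: [0.4291, 0.3656, 0.3027]
tool_rot: [-1.7, -2.079, 0.651]
contact_force: [0.0, 0.3, -0.6]
grip_width: 0.051
gripper_force: 20.0
t: 22.22
position: [0.4264, 0.3688, 0.0935]
tool_rot: [-1.698, -2.08, 0.651]
contact_force: [-0.2, -0.9, -0.7]
grip_width: 0.051
gripper_force: 20.0
```

```bash
python3 -m handwheel '[[0,0,0,0,0,0],[0,0,0,0,0,0],[0,0,0,0,0,0],[0,0,-0.05,0,0,0],[0,0,-0.15,0,0,0],[0,0,-0.3,0,0,0],[0,0,-0.45,0,0,0],[0,0,-0.6,0,0,0],[0,0,-0.75,0,0,0],[0,0,-0.9,0,0,0]]' 0.43
python3 -m handwheel '[[-0.17,-0.034,0.033,-0.016,0.002,0.0065],[-0.34,-0.068,0.066,-0.032,0.0042,0.013],[-0.51,-0.1,0.098,-0.048,0.0063,0.0195],[-0.68,-0.136,0.131,-0.064,0.0084,0.026],[-0.85,-0.17,0.164,-0.08,0.0105,0.0325],[-0.99,-0.198,0.19,-0.096,0.0126,0.0389],[-0.99,-0.198,0.19,-0.096,0.0126,0.0389],[-0.99,-0.198,0.19,-0.096,0.0126,0.0389],[-0.99,-0.198,0.19,-0.096,0.0126,0.0389],[-0.99,-0.198,0.19,-0.096,0.0126,0.0389]]' 
python3 -c "
from h import *
go([.6105,-.1205,.24],yaw=np.radians(-2.9))"
python3 -m handwheel '[[-0.15,0.05,0.02,0,0,0],[-0.3,0.1,0.03,0,0,0],[-0.45,0.15,0.05,0,0,0],[-0.6,0.2,0.07,0,0,0],[-0.75,0.25,0.092,0,0,0],[-0.9,0.31,0.092,0,0,0],[-1,0.352,0.092,0,0,0],[-1,0.352,0.092,0,0,0],[-1,0.352,0.092,0,0,0],[-1,0.352,0.092,0,0,0]]' 
python3 -c "
from h import *
go([.6105,-.1205,.093],yaw=np.radians(-2.9))"
```

```text
t: 23.05
position: [0.5524, 0.3953, 0.2798]
tool_rot: [-1.697, -2.081, 0.652]
contact_force: [0.0, 0.2, 0.0]
grip_width: 0.43
gripper_force: 0.0
t: 23.88
position: [0.5361, 0.1401, 0.2676]
tool_rot: [-2.275, -2.166, -0.001]
contact_force: [-0.5, -0.4, -0.5]
grip_width: 0.429
gripper_force: 0.0
row [-1.027, 0.349, 0.109] [-0.0, -0.0002, 0.0002] deg [-0.  -0.1  0.1]
t: 24.72
position: [0.611, -0.1136, 0.2429]
tool_rot: [-2.273, -2.165, 0.001]
contact_force: [0.5, 1.0, -0.7]
grip_width: 0.426
gripper_force: 0.0
row [-0.028, 0.001, 0.6] [-0.0003, -0.0002, 0.0004] deg [-0.1 -0.1  0.1]
```

```bash
python3 -m handwheel '[[-0.025,-0.003,0.1,0,0,0],[-0.025,-0.003,0.22,0,0,0],[-0.025,-0.003,0.34,0,0,0],[-0.025,-0.003,0.44,0,0,0],[-0.025,-0.003,0.52,0,0,0],[-0.025,-0.003,0.57,0,0,0],[-0.025,-0.003,0.6,0,0,0],[-0.025,-0.003,0.605,0,0,0],[-0.025,-0.003,0.605,0,0,0],[-0.025,-0.003,0.605,0,0,0]]' 
python3 -m handwheel '[[0,0,0,0,0,0],[0,0,0,0,0,0],[0,0,0,0,0,0],[0,0,0,0,0,0],[0,0,0,0,0,0],[0,0,0,0,0,0],[0,0,0,0,0,0],[0,0,0,0,0,0],[0,0,0,0,0,0],[0,0,0,0,0,0]]' 0 20
python3 -m handwheel '[[0,0,-0.1,0,0,0],[0,0,-0.2,0,0,0],[0,0,-0.3,0,0,0],[0,0,-0.45,0,0,0],[0,0,-0.6,0,0,0],[0,0,-0.75,0,0,0],[0,0,-0.84,0,0,0],[0,0,-0.84,0,0,0],[0,0,-0.84,0,0,0],[0,0,-0.84,0,0,0]]'
python3 -c "
from h import *
place(3)"
```

```text
t: 25.55
position: [0.61, -0.1212, 0.0935]
tool_rot: [2.275, 2.165, 0.001]
contact_force: [0.3, -0.6, 0.4]
grip_width: 0.43
gripper_force: 0.0
t: 26.38
position: [0.6091, -0.1212, 0.092]
tool_rot: [-2.276, -2.164, 0.0]
contact_force: [2.2, -0.5, -0.2]
grip_width: 0.051
gripper_force: 20.0
t: 27.22
position: [0.6082, -0.121, 0.2997]
tool_rot: [-2.273, -2.162, 0.003]
contact_force: [0.1, -0.5, -1.4]
grip_width: 0.053
gripper_force: 20.0
tray 0.4517 0.3721 size 0.254 0.188 yaw 11.6
row [1.913, -0.82, 0.005] [0.0958, -0.0127, -0.0387] deg [ 34.5  -4.6 -13.9]
n 3 final z 0.099
```

```bash
python3 -m handwheel '[[0.15,-0.065,0,0,0,0],[0.3,-0.13,0,0,0,0],[0.45,-0.19,0,0,0,0],[0.6,-0.255,0,0,0,0],[0.75,-0.32,0,0,0,0],[0.9,-0.385,0,0,0,0],[0.957,-0.41,0,0,0,0],[0.957,-0.41,0,0,0,0],[0.957,-0.41,0,0,0,0],[0.957,-0.41,0,0,0,0]]'
python3 -m handwheel '[[0.15,-0.065,0,0.016,-0.002,-0.0064],[0.3,-0.13,0,0.032,-0.004,-0.013],[0.45,-0.19,0,0.048,-0.006,-0.0193],[0.6,-0.255,0,0.064,-0.0084,-0.0257],[0.75,-0.32,0,0.08,-0.0105,-0.032],[0.9,-0.385,0,0.096,-0.0125,-0.0387],[0.957,-0.41,0,0.096,-0.0125,-0.0389],[0.957,-0.41,0,0.096,-0.0125,-0.0389],[0.957,-0.41,0,0.096,-0.0125,-0.0389],[0.957,-0.41,0,0.096,-0.0125,-0.0389]]'
python3 -m handwheel '[[0.002,0.08,0.12,0,0,0],[0.004,0.16,0.24,0,0,0],[0.005,0.24,0.36,0,0,0],[0.007,0.32,0.47,0,0,0],[0.008,0.38,0.56,0,0,0],[0.01,0.43,0.62,0,0,0],[0.011,0.45,0.66,0,0,0],[0.011,0.461,0.678,0,0,0],[0.011,0.461,0.678,0,0,0],[0.011,0.461,0.678,0,0,0]]'
python3 -m handwheel '[[0,0,0,0,0,0],[0,0,0,0,0,0],[0,0,0,0,0,0],[0,0,-0.05,0,0,0],[0,0,-0.15,0,0,0],[0,0,-0.3,0,0,0],[0,0,-0.45,0,0,0],[0,0,-0.6,0,0,0],[0,0,-0.75,0,0,0],[0,0,-0.9,0,0,0]]' 0.43
python3 -c "
from h import *
go([.54,.14,.26],yaw=np.radians(87.1)); go([.54,.14,.26],yaw=np.radians(-2.9)); print(readout.read_state()['joints'].round(2))
c=vision.read_camera('side'); cv2.imwrite('pics/s3.png',c['frame'][:,:,::-1])"
```

```text
t: 28.1
position: [0.5186, 0.1221, 0.3008]
tool_rot: [-2.275, -2.162, 0.004]
contact_force: [-0.1, -0.4, -0.7]
grip_width: 0.054
gripper_force: 20.0
t: 28.93
position: [0.4295, 0.3654, 0.3032]
tool_rot: [-1.7, -2.078, 0.651]
contact_force: [0.1, 1.1, -0.7]
grip_width: 0.055
gripper_force: 20.0
t: 29.77
position: [0.4268, 0.3689, 0.0991]
tool_rot: [-1.698, -2.08, 0.65]
contact_force: [0.5, -0.2, -0.6]
grip_width: 0.053
gripper_force: 20.0
t: 30.6
position: [0.5526, 0.3952, 0.2852]
tool_rot: [-1.697, -2.08, 0.652]
contact_force: [0.5, -0.3, 0.8]
grip_width: 0.433
gripper_force: 0.0
row [-0.99, -0.151, 0.229] [-0.0821, -0.0634, -0.2029] deg [-29.5 -22.8 -73. ]
row [-0.99, -0.151, 0.229] [-0.096, 0.0123, 0.039] deg [-34.6   4.4  14.1]
[0.41 0.65 0.96 0.13 2.12 0.24]
```

View pics/s3.png

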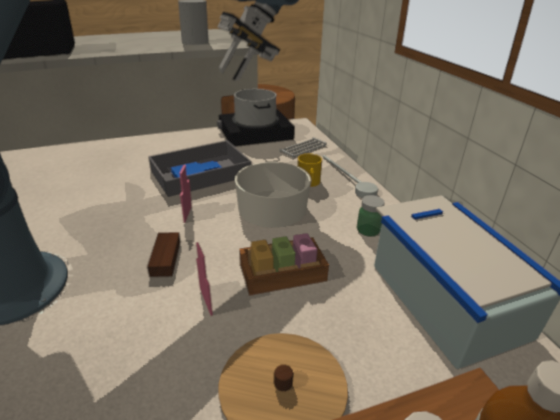

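All four blue dividers lie in the tray at about (200,168). The three bars still stand in the mould at (262,257), (283,252) and (304,249).

```bash
python3 -m handwheel '[[-0.17,-0.025,0.04,-0.0082,-0.0063,-0.0203],[-0.34,-0.05,0.08,-0.0164,-0.0127,-0.0406],[-0.51,-0.076,0.117,-0.0246,-0.019,-0.061],[-0.68,-0.1,0.156,-0.033,-0.0254,-0.0812],[-0.85,-0.125,0.195,-0.041,-0.0317,-0.1015],[-0.99,-0.151,0.229,-0.0493,-0.038,-0.1217],[-0.99,-0.151,0.229,-0.0575,-0.0444,-0.142],[-0.99,-0.151,0.229,-0.0657,-0.0507,-0.1623],[-0.99,-0.151,0.229,-0.074,-0.057,-0.1826],[-0.99,-0.151,0.229,-0.0821,-0.0634,-0.2029]]' 0.85
python3 -c "
from h import *
c=vision.read_camera('top'); tray(c)
H=hsv(c); h,sa,v=[H[...,i].astype(int) for i in range(3)]
k=np.zeros(h.shape,bool); k[195:246,308:334]=1
for n,lo,hi in [('pink',140,178),('green',32,60),('honey',12,26)]:
    for st,ce,_ in blobs(k&(h>=lo)&(h<=hi)&(sa>(60 if n=='pink' else 85))&(v>100),60): print(n,st,onz(c,ce,.075).round(4))
s=vision.read_camera('side'); H=hsv(s); h,sa,v=[H[...,i].astype(int) for i in range(3)]
# top faces in side view
for n,lo,hi in [('pink',140,178),('green',32,60),('honey',12,24)]:
    k=np.zeros(h.shape,bool); k[230:275,245:322]=1
    for st,ce,_ in blobs(k&(h>=lo)&(h<=hi)&(sa>60)&(v>120),40): print('side',n,st,ce.round(1))
go([.5901,-.1192,.2],yaw=np.radians(87.1)); print(readout.read_state()['joints'].round(2))
cv2.imwrite('pics/s4.png',np.vstack([cv2.resize(s['frame'][225:295,230:340,::-1],None,fx=5,fy=4,interpolation=cv2.INTER_CUBIC),cv2.resize(c['frame'][190:255,295:405,::-1],None,fx=5,fy=4.5,interpolation=cv2.INTER_CUBIC)]))
"
```

```text
t: 31.48
position: [0.5392, 0.1396, 0.2584]
tool_rot: [-0.32, -3.074, 0.096]
contact_force: [-0.1, 0.1, -0.3]
grip_width: 0.848
gripper_force: 0.0
tray 0.4484 0.243 size 0.397 0.126 yaw 2.5
pink [311 200  21  13 250] [ 0.5872 -0.1198  0.075 ]
green [312 217  19  11 134] [ 0.5401 -0.1198  0.075 ]
honey [308 231  26  15 322] [ 0.4932 -0.1188  0.075 ]
side pink [294 233  22  19 260] [304.2 242.1]
side green [276 245  13  10  93] [282.2 249.1]
side honey [245 239  22  20 238] [257.4 248.8]
side honey [245 256   6  19  46] [247.  266.6]
row [-0.432, -0.948, 0.282] [-0.0104, -0.0079, -0.026] deg [-3.7 -2.8 -9.4]
[ 0.08  0.03  1.7  -0.05  1.47 -1.27]
```

View pics/s4.png

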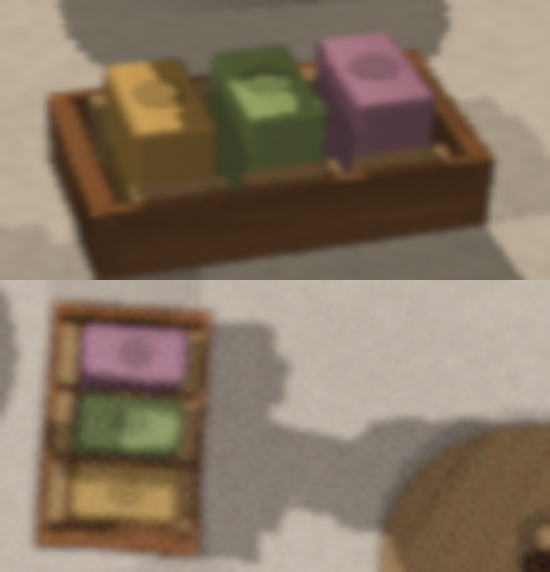

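The bars are upright and separate. In top pixels pink is at (322,207), green (321,221) and honey (320,234).

```bash
python3 -m handwheel '[[-0.07,-0.15,0.04,-0.0104,-0.0079,-0.026],[-0.14,-0.3,0.08,-0.0104,-0.0079,-0.026],[-0.21,-0.45,0.12,-0.0104,-0.0079,-0.026],[-0.28,-0.6,0.18,-0.0104,-0.0079,-0.026],[-0.35,-0.75,0.23,-0.0104,-0.0079,-0.026],[-0.41,-0.9,0.27,-0.0104,-0.0079,-0.026],[-0.432,-0.948,0.282,-0.0104,-0.0079,-0.026],[-0.432,-0.948,0.282,-0.0104,-0.0079,-0.026],[-0.432,-0.948,0.282,-0.0104,-0.0079,-0.026],[-0.432,-0.948,0.282,-0.0104,-0.0079,-0.026]]'
python3 -c "
from h import *
c=vision.read_camera('top'); tray(c)
go([.5903,-.1195,.051],yaw=np.radians(87.1))"
```

```text
t: 32.42
position: [0.5911, -0.1178, 0.1986]
tool_rot: [-0.079, -3.138, -0.0]
contact_force: [0.3, 0.1, -0.0]
grip_width: 0.848
gripper_force: 0.0
tray 0.4516 0.3725 size 0.254 0.187 yaw 11.6
row [0.001, -0.009, 0.591] [-0.0, -0.0003, 0.0003] deg [-0.  -0.1  0.1]
```

```bash
python3 -m handwheel '[[0,-0.009,0.1,0,0,0],[0,-0.009,0.2,0,0,0],[0,-0.009,0.3,0,0,0],[0,-0.009,0.4,0,0,0],[0,-0.009,0.48,0,0,0],[0,-0.009,0.54,0,0,0],[0,-0.009,0.58,0,0,0],[0,-0.009,0.592,0,0,0],[0,-0.009,0.592,0,0,0],[0,-0.009,0.592,0,0,0]]'
python3 -m handwheel '[[0,0,0,0,0,0],[0,0,0,0,0,0],[0,0,0,0,0,0],[0,0,0,0,0,0],[0,0,0,0,0,0],[0,0,0,0,0,0],[0,0,0,0,0,0],[0,0,0,0,0,0],[0,0,0,0,0,0],[0,0,0,0,0,0]]' 0.4 25
python3 -m handwheel '[[0,0,-0.08,0,0,0],[0,0,-0.16,0,0,0],[0,0,-0.26,0,0,0],[0,0,-0.36,0,0,0],[0,0,-0.48,0,0,0],[0,0,-0.58,0,0,0],[0,0,-0.64,0,0,0],[0,0,-0.64,0,0,0],[0,0,-0.64,0,0,0],[0,0,-0.64,0,0,0]]'
python3 -c "
from h import *
go([.649,.1254,.21],yaw=np.radians(90));go([.649,.1254,.052],yaw=np.radians(90))
c=vision.read_camera('side');k=c['frame'].copy()
t=np.linspace(0,2*np.pi,60)
for x in t: 
  u=proj(c,[.599+.0935*np.cos(x),.1254+.0935*np.sin(x),.09]).astype(int); k[u[1],u[0]]=[255,0,0]
cv2.imwrite('pics/s5.png',cv2.resize(k[90:270,190:390,::-1],None,fx=3.3,fy=3.3,interpolation=cv2.INTER_NEAREST))"
```

```text
t: 33.3
position: [0.5912, -0.1206, 0.0515]
tool_rot: [-0.076, -3.14, 0.001]
contact_force: [0.8, 0.9, -0.5]
grip_width: 0.848
gripper_force: 0.0
t: 34.13
position: [0.591, -0.1213, 0.0512]
tool_rot: [-0.077, -3.14, 0.002]
contact_force: [-0.3, -0.1, 4.6]
grip_width: 0.635
gripper_force: 25.0
t: 34.97
position: [0.5895, -0.1202, 0.2079]
tool_rot: [-0.077, -3.135, -0.002]
contact_force: [1.0, -0.0, -1.4]
grip_width: 0.634
gripper_force: 25.0
row [-0.189, 0.993, -0.008] [0.0002, -0.0009, -0.0078] deg [ 0.1 -0.3 -2.8]
row [-0.193, 0.992, 0.624] [0.0002, -0.0009, -0.0078] deg [ 0.1 -0.3 -2.8]
```

View pics/s5.png

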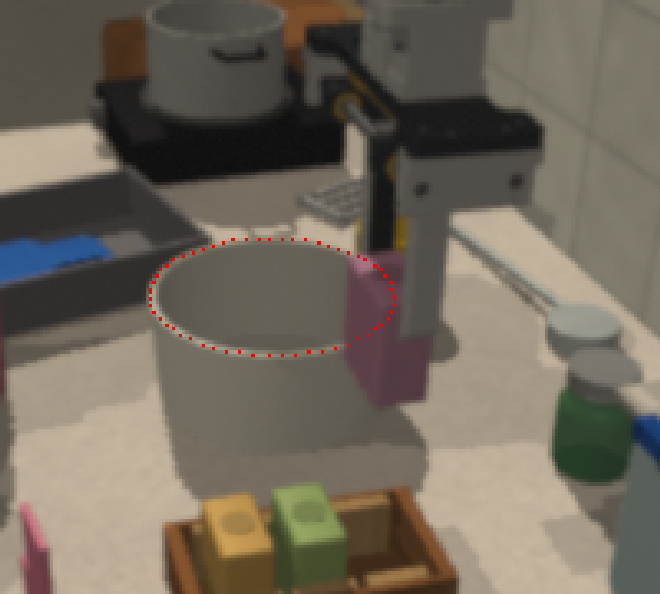

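The projected tub rim circle falls on the rim in the image, so the tub position is right. The pink bar hangs upright in the gripper and the other two are still in the mould.

```bash
python3 -m handwheel '[[-0.03,0.14,0,0,0,-0.0078],[-0.06,0.28,0,0,0,-0.0078],[-0.09,0.42,0,0,0,-0.0078],[-0.11,0.56,0,0,0,-0.0078],[-0.14,0.7,0,0,0,-0.0078],[-0.16,0.84,0,0,0,-0.0078],[-0.18,0.93,0,0,0,-0.0078],[-0.19,0.992,0,0,0,-0.0078],[-0.19,0.992,0,0,0,-0.0078],[-0.19,0.992,0,0,0,-0.0078]]'
python3 -c "
from h import *
go([.649,.1254,.053],yaw=np.radians(90))"
```

```text
t: 35.85
position: [0.6497, 0.1246, 0.2086]
tool_rot: [0.001, -3.137, 0.001]
contact_force: [0.3, 0.2, -1.0]
grip_width: 0.636
gripper_force: 25.0
row [-0.0, 0.004, 0.623] [-0.0001, -0.0007, 0.0001] deg [-0.  -0.2  0. ]
```

Lower, open, and retreat; then compute the next.

```bash
python3 -m handwheel '[[0,0.004,0.09,0,0,0],[0,0.004,0.18,0,0,0],[0,0.004,0.27,0,0,0],[0,0.004,0.36,0,0,0],[0,0.004,0.45,0,0,0],[0,0.004,0.53,0,0,0],[0,0.004,0.58,0,0,0],[0,0.004,0.61,0,0,0],[0,0.004,0.623,0,0,0],[0,0.004,0.623,0,0,0]]'
python3 -m handwheel '[[0,0,0,0,0,0],[0,0,0,0,0,0],[0,0,0,0,0,0],[0,0,0,0,0,0],[0,0,-0.05,0,0,0],[0,0,-0.15,0,0,0],[0,0,-0.3,0,0,0],[0,0,-0.45,0,0,0],[0,0,-0.6,0,0,0],[0,0,-0.62,0,0,0]]' 0.8
python3 -c "
from h import *
go([.545,-.118,.2],yaw=np.radians(87.1))"
```

```text
t: 36.68
position: [0.65, 0.125, 0.0543]
tool_rot: [-0.001, -3.139, 0.0]
contact_force: [0.0, -0.4, -2.0]
grip_width: 0.633
gripper_force: 25.0
t: 37.52
position: [0.6544, 0.1259, 0.22]
tool_rot: [-0.0, 3.129, 0.0]
contact_force: [0.3, -1.3, 1.8]
grip_width: 0.797
gripper_force: 0.0
row [0.439, -0.976, 0.074] [0.0001, 0.0021, 0.0081] deg [0.  0.7 2.9]
```

```bash
python3 -m handwheel '[[0.06,-0.14,0,0,0,0.0081],[0.12,-0.28,0,0,0,0.0081],[0.18,-0.42,0.03,0,0,0.0081],[0.24,-0.56,0.06,0,0,0.0081],[0.3,-0.7,0.08,0,0,0.0081],[0.36,-0.82,0.09,0,0,0.0081],[0.41,-0.92,0.09,0,0,0.0081],[0.425,-0.98,0.09,0,0,0.0081],[0.425,-0.98,0.09,0,0,0.0081],[0.425,-0.98,0.09,0,0,0.0081]]'
python3 -c "
from h import *
go([.545,-.118,.051],yaw=np.radians(87.1))
c=vision.read_camera('top'); tray(c); cv2.imwrite('pics/t6.png',cv2.resize(c['frame'][150:320,110:450,::-1],None,fx=2.3,fy=2.3,interpolation=cv2.INTER_CUBIC))"
```

```text
t: 38.35
position: [0.544, -0.1198, 0.1879]
tool_rot: [-0.083, -3.14, 0.0]
contact_force: [0.1, -0.0, -0.2]
grip_width: 0.803
gripper_force: 0.0
row [-0.004, 0.007, 0.547] [-0.0, -0.0001, -0.0003] deg [-0.  -0.  -0.1]
tray 0.458 0.3684 size 0.254 0.187 yaw 11.6
```

View pics/t6.png

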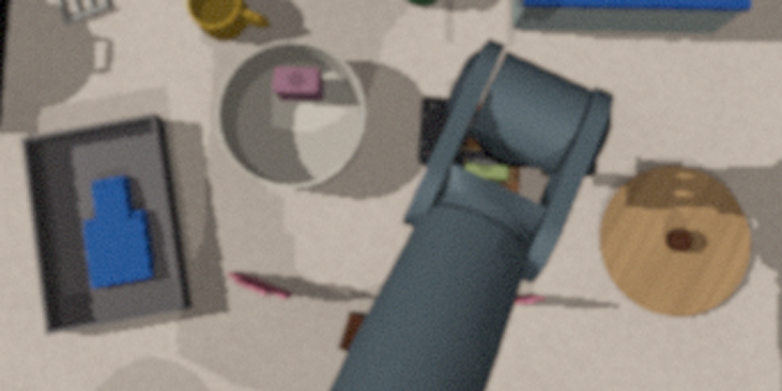

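The pink bar stands at the far side of the tub at crop (297,82). All dividers lie in the tray, which is just being nudged with them inside. The lid is still where it was.

```bash
python3 -m handwheel '[[-0.004,0.007,0.1,0,0,0],[-0.004,0.007,0.2,0,0,0],[-0.004,0.007,0.3,0,0,0],[-0.004,0.007,0.38,0,0,0],[-0.004,0.007,0.45,0,0,0],[-0.004,0.007,0.5,0,0,0],[-0.004,0.007,0.54,0,0,0],[-0.004,0.007,0.549,0,0,0],[-0.004,0.007,0.549,0,0,0],[-0.004,0.007,0.549,0,0,0]]'
python3 -m handwheel '[[0,0,0,0,0,0],[0,0,0,0,0,0],[0,0,0,0,0,0],[0,0,0,0,0,0],[0,0,0,0,0,0],[0,0,0,0,0,0],[0,0,0,0,0,0],[0,0,0,0,0,0],[0,0,0,0,0,0],[0,0,0,0,0,0]]' 0.4 25
python3 -m handwheel '[[0,0,-0.08,0,0,0],[0,0,-0.16,0,0,0],[0,0,-0.26,0,0,0],[0,0,-0.36,0,0,0],[0,0,-0.48,0,0,0],[0,0,-0.58,0,0,0],[0,0,-0.64,0,0,0],[0,0,-0.64,0,0,0],[0,0,-0.64,0,0,0],[0,0,-0.64,0,0,0]]'
python3 -c "
from h import *
go([.599,.1254,.21],yaw=np.radians(90))"
```

```text
t: 39.23
position: [0.5456, -0.1178, 0.0508]
tool_rot: [-0.08, -3.14, 0.001]
contact_force: [0.0, 0.5, 0.4]
grip_width: 0.799
gripper_force: 0.0
t: 40.07
position: [0.5456, -0.1183, 0.0509]
tool_rot: [-0.08, -3.14, 0.002]
contact_force: [-1.0, -2.2, 6.2]
grip_width: 0.634
gripper_force: 25.0
t: 40.9
position: [0.5439, -0.1171, 0.2076]
tool_rot: [-0.08, -3.135, -0.002]
contact_force: [-0.1, -0.4, -1.7]
grip_width: 0.635
gripper_force: 25.0
row [-0.171, 0.98, -0.009] [0.0002, -0.0008, -0.0081] deg [ 0.1 -0.3 -2.9]
```

```bash
python3 -m handwheel '[[-0.03,0.14,0,0,0,-0.0081],[-0.06,0.28,0,0,0,-0.0081],[-0.08,0.42,0,0,0,-0.0081],[-0.1,0.56,0,0,0,-0.0081],[-0.12,0.7,0,0,0,-0.0081],[-0.15,0.84,0,0,0,-0.0081],[-0.165,0.93,0,0,0,-0.0081],[-0.171,0.98,0,0,0,-0.0081],[-0.171,0.98,0,0,0,-0.0081],[-0.171,0.98,0,0,0,-0.0081]]'
python3 -c "
from h import *
go([.599,.1254,.053],yaw=np.radians(90))"
```

```text
t: 41.73
position: [0.5995, 0.1245, 0.2082]
tool_rot: [0.001, -3.137, 0.001]
contact_force: [0.1, 0.8, -1.5]
grip_width: 0.633
gripper_force: 25.0
row [-0.001, 0.004, 0.621] [-0.0001, -0.0007, 0.0001] deg [-0.  -0.3  0. ]
```

```bash
python3 -m handwheel '[[0,0.004,0.09,0,0,0],[0,0.004,0.18,0,0,0],[0,0.004,0.27,0,0,0],[0,0.004,0.36,0,0,0],[0,0.004,0.45,0,0,0],[0,0.004,0.53,0,0,0],[0,0.004,0.58,0,0,0],[0,0.004,0.61,0,0,0],[0,0.004,0.623,0,0,0],[0,0.004,0.623,0,0,0]]'
python3 -m handwheel '[[0,0,0,0,0,0],[0,0,0,0,0,0],[0,0,0,0,0,0],[0,0,0,0,0,0],[0,0,-0.05,0,0,0],[0,0,-0.15,0,0,0],[0,0,-0.3,0,0,0],[0,0,-0.45,0,0,0],[0,0,-0.6,0,0,0],[0,0,-0.62,0,0,0]]' 0.8
python3 -m handwheel '[[0.06,-0.14,0,0,0,0.0081],[0.12,-0.28,0,0,0,0.0081],[0.18,-0.42,0.03,0,0,0.0081],[0.24,-0.56,0.06,0,0,0.0081],[0.3,-0.7,0.08,0,0,0.0081],[0.36,-0.82,0.09,0,0,0.0081],[0.4,-0.9,0.09,0,0,0.0081],[0.4,-0.97,0.09,0,0,0.0081],[0.4,-0.97,0.09,0,0,0.0081],[0.4,-0.97,0.09,0,0,0.0081]]'
python3 -c "
from h import *
go([.4985,-.116,.051],yaw=np.radians(87.1))"
```

```text
t: 42.57
position: [0.6, 0.1252, 0.0539]
tool_rot: [-0.001, -3.139, 0.0]
contact_force: [0.3, 0.3, -1.3]
grip_width: 0.635
gripper_force: 25.0
t: 43.4
position: [0.6044, 0.1262, 0.2191]
tool_rot: [-0.0, 3.129, 0.0]
contact_force: [0.8, -1.0, 1.2]
grip_width: 0.798
gripper_force: 0.0
t: 44.23
position: [0.5003, -0.1171, 0.1874]
tool_rot: [-0.083, -3.14, 0.0]
contact_force: [0.7, -0.0, -0.3]
grip_width: 0.8
gripper_force: 0.0
row [0.007, 0.004, 0.546] [-0.0001, -0.0002, -0.0003] deg [-0.  -0.1 -0.1]
```

```bash
python3 -m handwheel '[[0.007,0.004,0.1,0,0,0],[0.007,0.004,0.2,0,0,0],[0.007,0.004,0.3,0,0,0],[0.007,0.004,0.38,0,0,0],[0.007,0.004,0.45,0,0,0],[0.007,0.004,0.5,0,0,0],[0.007,0.004,0.54,0,0,0],[0.007,0.004,0.548,0,0,0],[0.007,0.004,0.548,0,0,0],[0.007,0.004,0.548,0,0,0]]'
python3 -m handwheel '[[0,0,0,0,0,0],[0,0,0,0,0,0],[0,0,0,0,0,0],[0,0,0,0,0,0],[0,0,0,0,0,0],[0,0,0,0,0,0],[0,0,0,0,0,0],[0,0,0,0,0,0],[0,0,0,0,0,0],[0,0,0,0,0,0]]' 0.4 25
python3 -m handwheel '[[0,0,-0.08,0,0,0],[0,0,-0.16,0,0,0],[0,0,-0.26,0,0,0],[0,0,-0.36,0,0,0],[0,0,-0.48,0,0,0],[0,0,-0.58,0,0,0],[0,0,-0.64,0,0,0],[0,0,-0.64,0,0,0],[0,0,-0.64,0,0,0],[0,0,-0.64,0,0,0]]'
python3 -c "
from h import *
go([.549,.1254,.21],yaw=np.radians(90)); tray()"
```

```text
t: 45.07
position: [0.499, -0.1155, 0.0506]
tool_rot: [-0.079, -3.14, 0.001]
contact_force: [-0.2, 0.7, -0.1]
grip_width: 0.803
gripper_force: 0.0
t: 45.9
position: [0.499, -0.1161, 0.0507]
tool_rot: [-0.08, -3.14, 0.002]
contact_force: [-0.5, -1.2, 5.7]
grip_width: 0.637
gripper_force: 25.0
t: 46.73
position: [0.4974, -0.115, 0.2076]
tool_rot: [-0.08, -3.136, -0.002]
contact_force: [-0.2, 0.9, -1.5]
grip_width: 0.639
gripper_force: 25.0
row [-0.157, 0.971, -0.009] [0.0002, -0.0008, -0.0081] deg [ 0.1 -0.3 -2.9]
tray 0.4579 0.3684 size 0.254 0.188 yaw 11.5
```

```bash
python3 -m handwheel '[[-0.03,0.14,0,0,0,-0.0081],[-0.06,0.28,0,0,0,-0.0081],[-0.08,0.42,0,0,0,-0.0081],[-0.1,0.56,0,0,0,-0.0081],[-0.12,0.7,0,0,0,-0.0081],[-0.14,0.84,0,0,0,-0.0081],[-0.157,0.93,0,0,0,-0.0081],[-0.157,0.971,0,0,0,-0.0081],[-0.157,0.971,0,0,0,-0.0081],[-0.157,0.971,0,0,0,-0.0081]]'
python3 -m handwheel '[[0,0.004,0.09,0,0,0],[0,0.004,0.18,0,0,0],[0,0.004,0.27,0,0,0],[0,0.004,0.36,0,0,0],[0,0.004,0.45,0,0,0],[0,0.004,0.53,0,0,0],[0,0.004,0.58,0,0,0],[0,0.004,0.61,0,0,0],[0,0.004,0.622,0,0,0],[0,0.004,0.622,0,0,0]]'
python3 -m handwheel '[[0,0,0,0,0,0],[0,0,0,0,0,0],[0,0,0,0,0,0],[0,0,0,0,0,0],[0,0,-0.05,0,0,0],[0,0,-0.15,0,0,0],[0,0,-0.3,0,0,0],[0,0,-0.45,0,0,0],[0,0,-0.6,0,0,0],[0,0,-0.7,0,0,0]]' 0.8
python3 -c "
from h import *
go([.5,-.1,.25],yaw=np.radians(87.1))"
```

```text
t: 47.62
position: [0.5494, 0.1244, 0.2083]
tool_rot: [0.001, -3.137, 0.001]
contact_force: [0.4, 0.3, -1.5]
grip_width: 0.637
gripper_force: 25.0
t: 48.45
position: [0.5499, 0.1252, 0.054]
tool_rot: [-0.002, -3.139, 0.0]
contact_force: [0.3, 1.2, -0.7]
grip_width: 0.637
gripper_force: 25.0
t: 49.28
position: [0.5515, 0.1261, 0.2348]
tool_rot: [-0.0, 3.137, 0.0]
contact_force: [-0.1, 0.0, -0.2]
grip_width: 0.798
gripper_force: 0.0
row [0.206, -0.904, -0.062] [0.0, 0.0007, 0.0081] deg [0.  0.3 2.9]
```

```bash
python3 -m handwheel '[[0.03,-0.14,0,0,0,0.0081],[0.06,-0.28,0,0,0,0.0081],[0.1,-0.42,0,0,0,0.0081],[0.13,-0.56,-0.03,0,0,0.0081],[0.16,-0.7,-0.05,0,0,0.0081],[0.19,-0.82,-0.06,0,0,0.0081],[0.206,-0.9,-0.062,0,0,0.0081],[0.206,-0.904,-0.062,0,0,0.0081],[0.206,-0.904,-0.062,0,0,0.0081],[0.206,-0.904,-0.062,0,0,0.0081]]' 0.6
cat >> h.py <<'E'
def lid():
    c=vision.read_camera("top"); H=hsv(c); h,sa,v=[H[...,i].astype(int) for i in range(3)]
    k=np.zeros(h.shape,bool); k[195:310,345:460]=1
    m=cv2.morphologyEx((k&(h<28)&(sa>60)&(v>60)).astype(np.uint8),cv2.MORPH_CLOSE,np.ones((5,5)))
    b=max(blobs(m,300),key=lambda b:b[0][4]); cn=max(cv2.findContours(b[2].astype(np.uint8),0,2)[0],key=len)
    P=np.array([onz(c,p,.015)[:2] for p in cv2.convexHull(cn)[:,0,:]]); A=np.c_[2*P,np.ones(len(P))]; x=np.linalg.lstsq(A,(P**2).sum(1),rcond=None)[0]
    print("lid",x[:2].round(4),"r",np.sqrt(x[2]+x[:2]@x[:2]).round(4))
    for bb in blobs(b[2]*0+(k&(v<85)&(sa>90)),40): print("knob?",bb[0],onz(c,bb[1],.038).round(4))
    return c,x[:2]
E
python3 -c "
from h import *
c,p=lid(); s=vision.read_camera('side')
cv2.imwrite('pics/t7.png',np.hstack([cv2.resize(c['frame'][150:300,180:450,::-1],(500,280)),cv2.resize(s['frame'][140:300,150:330,::-1],(300,280))]))
go([.453,-.374,.12],yaw=np.radians(87.1))
o,d=ray(s,(284,372)); print('knob side ray at .045',onz(s,(284,368),.045))"
```

```text
t: 50.12
position: [0.4988, -0.0994, 0.2453]
tool_rot: [-0.08, -3.139, -0.0]
contact_force: [-0.4, 0.6, -0.7]
grip_width: 0.598
gripper_force: 0.0
lid [ 0.4535 -0.3755] r 0.0995
knob? [399 247  12  11 103] [ 0.4565 -0.3728  0.038 ]
row [0.128, -1.108, 0.5] [0.0, -0.0003, 0.0002] deg [ 0.  -0.1  0.1]
knob side ray at .045 [ 0.45557624 -0.37186777  0.045     ]
```

View pics/t7.png

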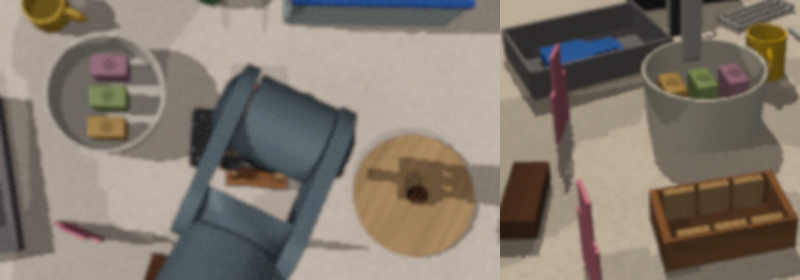

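All three bars stand upright in a row in the tub, at crop (108,67), (108,97) and (107,127). The mould is empty. The lid is at crop (414,195), which matches the measured (0.4535, -0.3745).

```bash
python3 -m handwheel '[[0.02,-0.15,0,0,0,0],[0.04,-0.3,0,0,0,0],[0.06,-0.45,0.05,0,0,0],[0.08,-0.6,0.1,0,0,0],[0.1,-0.75,0.15,0,0,0],[0.12,-0.9,0.2,0,0,0],[0.128,-0.98,0.25,0,0,0],[0.128,-1,0.3,0,0,0],[0.128,-1,0.3,0,0,0],[0.128,-1,0.3,0,0,0]]' 0.7
python3 -c "
from h import *
go([.4535,-.3745,.019],yaw=np.radians(87.1))"
```

```text
t: 51.05
position: [0.454, -0.3464, 0.1689]
tool_rot: [-0.078, -3.137, -0.003]
contact_force: [0.1, -0.4, 1.1]
grip_width: 0.698
gripper_force: 0.0
row [-0.005, -0.114, 0.599] [0.0003, -0.0005, 0.0001] deg [ 0.1 -0.2  0. ]
```

```bash
python3 -m handwheel '[[0,-0.06,0.05,0,0,0],[0,-0.114,0.1,0,0,0],[0,-0.114,0.2,0,0,0],[0,-0.114,0.3,0,0,0],[0,-0.114,0.4,0,0,0],[0,-0.114,0.48,0,0,0],[0,-0.114,0.54,0,0,0],[0,-0.114,0.58,0,0,0],[0,-0.114,0.593,0,0,0],[0,-0.114,0.593,0,0,0]]'
python3 -m handwheel '[[0,0,0,0,0,0],[0,0,0,0,0,0],[0,0,0,0,0,0],[0,0,0,0,0,0],[0,0,0,0,0,0],[0,0,0,0,0,0],[0,0,0,0,0,0],[0,0,0,0,0,0],[0,0,0,0,0,0],[0,0,0,0,0,0]]' 0 40
```

```text
t: 51.88
position: [0.4527, -0.3757, 0.0218]
tool_rot: [-0.078, -3.139, 0.0]
contact_force: [0.5, 0.5, 0.1]
grip_width: 0.7
gripper_force: 0.0
t: 52.72
position: [0.4521, -0.3769, 0.0219]
tool_rot: [-0.08, -3.139, 0.001]
contact_force: [-0.8, 0.6, 3.2]
grip_width: 0.307
gripper_force: 40.0
```

```bash
python3 -m handwheel '[[0,0,-0.05,0,0,0],[0,0,-0.12,0,0,0],[0,0,-0.2,0,0,0],[0,0,-0.3,0,0,0],[0,0,-0.4,0,0,0],[0,0,-0.5,0,0,0],[0,0,-0.6,0,0,0],[0,0,-0.68,0,0,0],[0,0,-0.72,0,0,0],[0,0,-0.72,0,0,0]]'
python3 -c "
from h import *
s=readout.read_state(); print(s['position'],s['contact_force'],s['moment'].round(2),s['grip_width'])
c=vision.read_camera('side'); k=c['frame'].copy(); z=s['position'][2]-.0219+.015
for R0,zz in [(.1,z),(.1,z-.007),(.015,z+.03)]:
  for x in np.linspace(0,2*np.pi,80):
    u=proj(c,[s['position'][0]+R0*np.cos(x),s['position'][1]+R0*np.sin(x),zz]).round().astype(int)
    if 0<=u[1]<420 and 0<=u[0]<560: k[u[1],u[0]]=[255,0,0]
cv2.imwrite('pics/s8.png',cv2.resize(k[170:420,160:420,::-1],None,fx=2.4,fy=2.4,interpolation=cv2.INTER_NEAREST))"
```

```text
t: 53.55
position: [0.4532, -0.3775, 0.2044]
tool_rot: [0.08, 3.139, -0.006]
contact_force: [-1.3, 0.1, -2.3]
grip_width: 0.309
gripper_force: 40.0
[ 0.45324274 -0.37752501  0.20440133] [-1.27317842  0.12093522 -2.33790558] [ 0.04 -0.15 -0.01] 0.30926827591881145
```

View pics/s8.png

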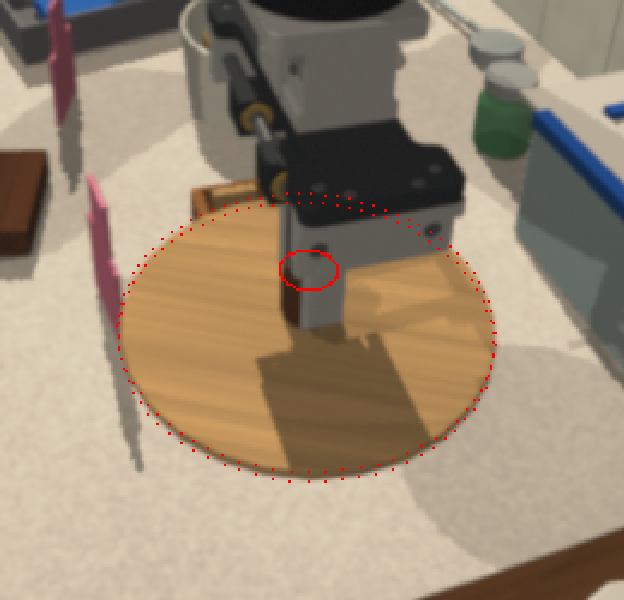

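The red circle predicted about the TCP matches the lid flange, so the lid is held centred (within about 1–2 mm) and level.

```bash
python3 -c "
from h import *
go([.599,.1254,.215],yaw=np.radians(87.1))"
```

```text
row [-0.483, 2.036, -0.054] [-0.0002, -0.0002, -0.0001] deg [-0.1 -0.1 -0. ]
```

```bash
python3 -m handwheel '[[-0.03,0.1,-0.02,0,0,0],[-0.06,0.22,-0.04,0,0,0],[-0.08,0.34,-0.054,0,0,0],[-0.11,0.46,-0.054,0,0,0],[-0.14,0.58,-0.054,0,0,0],[-0.17,0.7,-0.054,0,0,0],[-0.19,0.82,-0.054,0,0,0],[-0.22,0.92,-0.054,0,0,0],[-0.24,1,-0.054,0,0,0],[-0.24,1,-0.054,0,0,0]]'
python3 -m handwheel '[[-0.03,0.1,0,0,0,0],[-0.06,0.22,0,0,0,0],[-0.08,0.34,0,0,0,0],[-0.11,0.46,0,0,0,0],[-0.14,0.58,0,0,0,0],[-0.17,0.7,0,0,0,0],[-0.19,0.82,0,0,0,0],[-0.22,0.92,0,0,0,0],[-0.24,1,0,0,0,0],[-0.24,1,0,0,0,0]]'
python3 -c "
from h import *
go([.599,.1254,.12],yaw=np.radians(87.1));go([.599,.1254,.103],yaw=np.radians(87.1)); tray()"
```

```text
t: 54.43
position: [0.5245, -0.1262, 0.2123]
tool_rot: [-0.074, -3.135, -0.005]
contact_force: [0.0, 0.8, -2.1]
grip_width: 0.31
gripper_force: 40.0
t: 55.27
position: [0.5973, 0.1191, 0.2124]
tool_rot: [-0.075, -3.135, -0.001]
contact_force: [-0.9, -0.3, -3.3]
grip_width: 0.311
gripper_force: 40.0
row [-0.008, 0.025, 0.37] [0.0001, -0.0008, 0.0004] deg [ 0.  -0.3  0.2]
row [-0.008, 0.025, 0.438] [0.0001, -0.0008, 0.0004] deg [ 0.  -0.3  0.2]
tray 0.4577 0.3828 size 0.249 0.159 yaw 11.5
```

```bash
python3 -m handwheel '[[-0.008,0.01,0,0,0,0],[-0.008,0.02,0.05,0,0,0],[-0.008,0.02,0.12,0,0,0],[-0.008,0.02,0.19,0,0,0],[-0.008,0.02,0.26,0,0,0],[-0.008,0.02,0.32,0,0,0],[-0.008,0.02,0.35,0,0,0],[-0.008,0.02,0.35,0,0,0],[-0.008,0.02,0.35,0,0,0],[-0.008,0.02,0.35,0,0,0]]'
python3 -c "
from h import *
go([.599,.1254,.1035],yaw=np.radians(87.1))"
```

```text
t: 56.15
position: [0.6006, 0.1211, 0.1282]
tool_rot: [-0.081, -3.14, 0.0]
contact_force: [0.7, 0.0, -1.8]
grip_width: 0.31
gripper_force: 40.0
row [0.007, 0.017, 0.099] [-0.0, -0.0, -0.0001] deg [-0.  -0.  -0.1]
```

```bash
python3 -m handwheel '[[0.007,0.017,0,0,0,0],[0.007,0.017,0,0,0,0],[0.007,0.017,0.01,0,0,0],[0.007,0.017,0.025,0,0,0],[0.007,0.017,0.04,0,0,0],[0.007,0.017,0.055,0,0,0],[0.007,0.017,0.07,0,0,0],[0.007,0.017,0.085,0,0,0],[0.007,0.017,0.095,0,0,0],[0.007,0.017,0.095,0,0,0]]'
python3 -c "
from h import *
c=vision.read_camera('side'); cv2.imwrite('pics/s9.png',cv2.resize(c['frame'][90:270,180:380,::-1],None,fx=3.3,fy=3.3,interpolation=cv2.INTER_CUBIC))"
```

```text
t: 56.98
position: [0.5983, 0.1258, 0.1042]
tool_rot: [-0.08, -3.138, 0.001]
contact_force: [-3.9, -0.4, 2.5]
grip_width: 0.313
gripper_force: 40.0
```

View pics/s9.png

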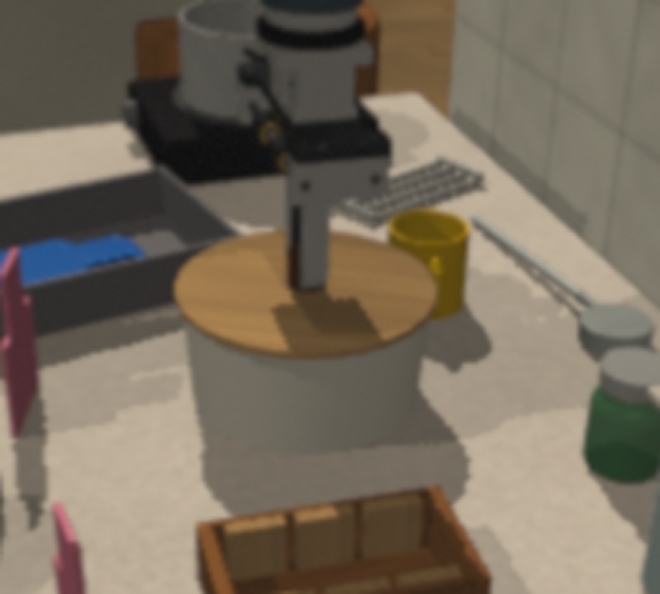

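The lid is on the tub with its flange on the rim all round, level, and the contact force shows it resting. I'll release and retreat.

```bash
python3 -m handwheel '[[0,0,0,0,0,0],[0,0,0,0,0,0],[0,0,0,0,0,0],[0,0,0,0,0,0],[0,0,0,0,0,0],[0,0,-0.08,0,0,0],[0,0,-0.2,0,0,0],[0,0,-0.35,0,0,0],[0,0,-0.5,0,0,0],[0,0,-0.6,0,0,0]]' 0.7
python3 -m handwheel '[[0.05,-0.15,-0.05,0,0,0],[0.1,-0.3,-0.05,0,0,0],[0.15,-0.45,-0.05,0,0,0],[0.2,-0.6,-0.05,0,0,0],[0.25,-0.75,-0.05,0,0,0],[0.3,-0.9,-0.05,0,0,0],[0.3,-1,-0.05,0,0,0],[0.3,-1,-0.05,0,0,0],[0.3,-1,-0.05,0,0,0],[0.3,-1,-0.05,0,0,0]]'
python3 -c "
from h import *
tray()
c=vision.read_camera('side');t=vision.read_camera('top'); ks=[]
for q in (c,t):
  k=q['frame'].copy()
  for zz in (.097,.09):
    for x in np.linspace(0,2*np.pi,80):
      u=proj(q,[.599+.1*np.cos(x),.1254+.1*np.sin(x),zz]).round().astype(int); k[u[1],u[0]]=[255,0,0]
  ks.append(k)
cv2.imwrite('pics/s10.png',np.hstack([cv2.resize(ks[0][110:250,150:340,::-1],(400,300),interpolation=cv2.INTER_NEAREST),cv2.resize(ks[1][150:300,110:290,::-1],(360,300),interpolation=cv2.INTER_NEAREST)]))"
```

```text
t: 57.87
position: [0.5997, 0.1259, 0.2577]
tool_rot: [0.08, 3.138, 0.0]
contact_force: [1.1, 0.4, -0.1]
grip_width: 0.699
gripper_force: 0.0
t: 58.7
position: [0.5111, -0.1195, 0.2661]
tool_rot: [-0.08, -3.139, -0.0]
contact_force: [-1.6, -1.4, -0.1]
grip_width: 0.697
gripper_force: 0.0
tray 0.4581 0.3683 size 0.254 0.188 yaw 11.5
```

View pics/s10.png

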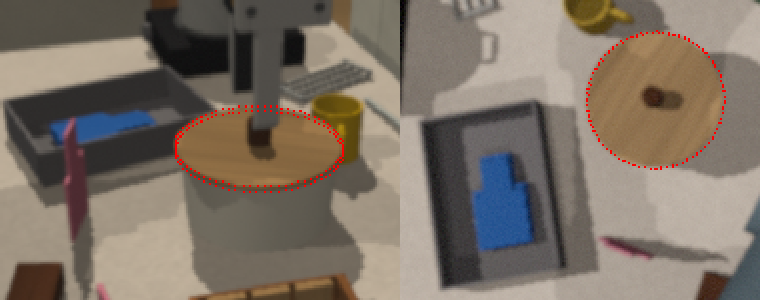

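The lid matches the predicted seated circle in both views, at side crop (260,148) and top crop (655,100). The dividers lie in the tray and the cup is upright, so I'm handing in.

```bash
python3 -c "
from bench import job_done
print(job_done())"
```

```text
the job is handed in; nothing more can be done
None
```

I handed the job in at about 59 s: in the last pictures all four blue dividers lie in the wash tray and the lid sits level on the tub rim. The three bars stood upright in the tub before I closed it, and I saw no sign of the jar or cup being knocked. The hand-in gave no verdict back.

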